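# Jog a stack of test plates square and lock the hasp

## Task

Stack all the loose test plates flat on the bed of the stacking fixture, long sides along the left fence, and, with the hasp still open, tap the stack from its two open sides until the plates' edges are aligned and every plate lies flush against both fences. Then swing the hasp fully shut over its staple and push the locking pin from its stand all the way down through the staple loop, up to its flange. The stack must still be flush at the end; leave the magnifier, the reference block and the green specimen beside the fixture where they are.

Things in the scene. Friction and masses are not known exactly. Their poses are not given: they have to be found in the camera images.
- fixture: stacking fixture, fixed; place and yaw vary. Grey bed (top 8 mm above the worktop, x -42 to +48, y -62 to +33 mm), fences 7 mm thick on its back (+x) and left (+y), tops 48 mm above the worktop; front and right sides open. Origin on the worktop under the centre of a stack touching both fences. Hinge post at x -45.5, y +33, 44 high; staple post x -42 to -30, y -80 to -66, 42 high (mm)
- stack_seat (a point): on the bed (8 mm above the worktop), where the underside centre of the lowest plate lies when it touches both fences; axes as the fixture's; the next plates lie 7 mm higher each. Back fence face at x = +40 mm (y -32 to +31), left fence face at y = +25 mm (x -26 to +46). Plates slide on the bed and on one another with ordinary friction
- hasp (a joint): steel hasp strap, rad: 0 = shut across the stack's front, slot over the staple; 1.3 to 1.8 at the start; 2.1 = widest. At q it points along (-sin q, -cos q) of the fixture's x, y from the upright hinge axis (fixture x -45.5, y +33 mm). Light friction (0.04 N m), stays where left; shut it by pushing its outer face. Shut, its outer face is at x = -48.5 mm, its inner face 2.5 mm before the aligned stack
- hasp_mid (a point): point in the middle of the strap's thickness, 55 mm from the hinge axis, 28 mm above the worktop; moves with the strap. Its -y axis runs along the strap away from the hinge, its -x axis out of the outer face. Strap: 6 mm thick, 128 mm long from the hinge axis, from 16 to 41 mm above the worktop, slot 91 to 121 mm from the axis
- staple_loop (a point): centre of the opening of the staple loop, level with the top of its bars (32.5 mm above the worktop): a level U of 5 mm round bar standing out to the front from the staple post, to x = -78.5 mm, through the slot of the shut hasp. Then the opening is 25 mm along the fixture's x (strap to bar) and 11 mm along y. Axes as the fixture's
- pin: loose locking pin, upright, starts in the hole of the pin stand: steel shaft 7 mm thick and 22 mm long with a tapered tip, round flange 22 mm wide and 4 mm thick, above it a black round knob 16 mm wide and 32 mm high. Origin at the centre of the flange's underside, z up along the knob; 50 g
- pin_stand: fixed grey block 40 x 40 x 30 mm with an upright through hole 10 mm wide in its middle; origin at the centre of its underside; stands at a different place each time
- covered_box: obstacle: fixed grey box-shaped thing right of the fixture, behind the pin stand, 220 x 150 x 155 mm (x, y, z), does not move; origin at the centre of its underside. Carry things round its front: a straight swing between the fixture and the plates on the right would hit it
- loupe: bystander: black round magnifier 38 mm wide, 34 mm high; leave alone
- ref_block_1: bystander: round steel reference block 53 mm wide, 13 mm high; leave alone
- specimen_3: bystander: green round resin specimen 30 mm wide, 20 mm high; leave alone
- plate_0: loose dark steel test plate 80 x 50 x 7 mm (x, y, z), about 150 g, lying flat; origin at the centre of its underside, x along its length; all alike, either face may be up. Three to five plates are present, the others are absent
- plate_1: loose dark steel test plate 80 x 50 x 7 mm (x, y, z), about 150 g, lying flat; origin at the centre of its underside, x along its length; all alike, either face may be up. Three to five plates are present, the others are absent
- plate_2: loose dark steel test plate 80 x 50 x 7 mm (x, y, z), about 150 g, lying flat; origin at the centre of its underside, x along its length; all alike, either face may be up. Three to five plates are present, the others are absent
- plate_3: loose dark steel test plate 80 x 50 x 7 mm (x, y, z), about 150 g, lying flat; origin at the centre of its underside, x along its length; all alike, either face may be up. Three to five plates are present, the others are absent
- plate_4: loose dark steel test plate 80 x 50 x 7 mm (x, y, z), about 150 g, lying flat; origin at the centre of its underside, x along its length; all alike, either face may be up. Three to five plates are present, the others are absent

How it is judged:
By the outcome, as a careful person would: the job done as asked, in the order asked, and still so for the second after the job is handed in, with the robot touching nothing.
Of plate_0, plate_1, plate_2, plate_3, plate_4 only 3 to 5 are there at a start; the rules pass over those that are not, and their reading is None.
At some moment in a run one of plate_0, plate_1, plate_2, plate_3, plate_4 may be knocked a few centimetres aside while the robot is not near it.
It also fails if it takes over 210 s, if anything falls off the work surface, if the arm or the gripper's body presses on something with over 40 N, if the wrist force passes 120 N, or if a joint passes its speed limit or range.

## Robot

A 6-joint arm with a two-finger parallel gripper is mounted at the origin on a cart in front of the work surface, level with it; the furniture and walls round the work are solid. World frame = base frame: x ahead of the robot, y to its left, z up, the work surface at z = 0. Lengths are in m, angles in rad, forces in N, time in s.
With the tool pointing down it reaches from about 0.3 to 0.75 m from the base axis. Payload 8.5 kg.
Tool frame: the origin (TCP) lies midway between the tips of the shut fingers; the grasp point (between the pads) lies 19 mm behind it; z points along the fingers, y is the line along which they close (so a half turn about z gives the same grasp; the last joint's range is limited). The gripper opens to 85 mm and grips with 20 to 120 N. Pads are 22 mm wide; open, the fingers measure 114 mm over their backs; the gripper's body (76 mm by 85 mm) begins 54 mm behind the grasp point. The pads swing forward as they close: fully open they stand 13 mm farther back than shut.
Start: joints at [1.09, 0.381, 1.297, -0, 1.464, -0.215], TCP at [0.144, 0.531, 0.231] pointing down, gripper open.
Joint ranges: [-3.11, 3.11], [-0.89, 2.33], [0.22, 2.48], [-1.42, 4.56], [0.17, 2.85], [-2.88, 2.88]. Speed limits (rad/s): [2.39, 2.39, 3.14, 3.14, 3.14, 3.14].

## Interface

Orientations are given as a rotation vector (axis times angle).
In Python, from plant import telemetry, optics, ticket gives the robot as it stands.
- The arm moves only by the tool send_rows, never from a script. Its argument "series" is a list that holds one entry, the list of rows, each a list of 7 numbers: the shift along the tool's x, y, z normalised to -1 to 1, where 1 is 0.03 m, then the turn, a rotation vector about the tool's x, y, z normalised to -1 to 1, where 1 is 8 degrees, then the opening, from 0 (shut) to 1 (fully open). A call has 1 to 20 rows; each row shifts and turns the commanded pose from where the row before left it, along the tool's axes as they then stand; what a row does not reach is not made up. A row lasts 1/8 s, in which the tool goes at most 62.5 mm and 10.7 degrees, less where a joint would pass 70% of its speed; a pose out of reach is approached as far as the arm can. A call with a number of a shift or a turn outside -1 to 1 is refused whole. A call with a gripper value outside its range is refused whole. The fingers move at their own pace and stop on an object; "force" is the grip in N (left out, the last holds). Time passes only in rows, so rows that do not move let the fingers close. It gives the time, the measured TCP pose, the force, the opening and the grip force at its end, in the units of the state.
- telemetry.get_obs(): the state, without advancing time (a new reading comes with each control period).
- optics.get_image(name): name is "scene" or "top" or "wrist"; returns (picture, depth): 480x640x3 uint8, blue, green, red; 480x640 float32, m along the optical axis (not along the pixel's ray), 0 where there is no reading.
- optics.get_calibration(name): a dict with "fx", "fy", "cx", "cy" (pixels), "eye" and "rotation" of the camera in the world. Camera axes: x right, y down, z forward; pixel columns grow to the right and rows downward; lengths in m; the calibration is good to about 2 mm. A picture is of the moment at which its call begins: read the wrist's pose just before it. get_calibration takes no time and is no camera call; for the wrist camera it gives the pose at the moment of the call.
- ticket.job_done(): hands the job in; it is judged then, once.
The state is a dict: "clock": time; "q": joint angles; "joint_velocities": joint speeds; "joint_efforts": joint torques, N m; "position": TCP position; "orientation": TCP orientation; "force": force on the tool from outside, world axes, zero at the start; "moment": the same for the moment, N m; "finger_gap": opening from 0.0 (shut) to 1.0 (fully open); "grip_force": force on a finger pad.
Only numpy, scipy, OpenCV 4.12 (cv2) and the standard library are available. Lean on these libraries where they do the work, as an engineer would, in place of code of your own. Each camera call takes 0.05 s, during which the arm holds its last target. There are 200 camera calls.

## Working session

There is one attempt and no reset: what is moved stays moved. The work goes in short steps, Python scripts to look and compute and a tool call to move; the robot and the scene stay as the last step left them, time stands still between calls to the robot, and variables do not carry over. Pictures are saved under pics/ and viewed, at most 14 in all, crops included, and the job is handed in when it is done.

Besides the shell and the picture viewer there is one more tool, called after "Request:" as name([rows], argument=value, ...), one row to a line, values as JSON. send_rows: Moves the arm, as the interface text tells. Scaled input: -1 to 1 covers 0.03 m each way for a shift and 8 degrees each way for a turn. Its arguments: {"type":"object","properties":{"series":{"type":"array","items":{"type":"array","items":{"type":"array","items":{"type":"number","minimum":-1,"maximum":1}}}},"force":{"type":"number"}},"required":["series"]}

```bash
ls; mkdir -p pics; python3 - <<'E'
from plant import telemetry, optics
import cv2, numpy as np
print(telemetry.get_obs())
for n in ("top","scene"):
    im,d=optics.get_image(n); cv2.imwrite(f"pics/{n}0.png",im); np.save(f"{n}0.npy",d)
    print(n,optics.get_calibration(n), (d>0).mean())
E
```

```text
pics
{'clock': 0.0, 'q': array([ 1.08970000e+00,  3.81203870e-01,  1.29829666e+00,  1.63743932e-05,
        1.46358434e+00, -2.15310043e-01]), 'joint_velocities': array([ 6.32690506e-04,  1.05450662e-03,  9.06501087e-04,  9.48452075e-04,
       -8.21007814e-05, -1.95337935e-03]), 'joint_efforts': array([-4.20730394e-04, -4.48447108e+01, -2.31283414e+01, -1.22805523e-04,
        4.66068348e-03,  1.49506144e-05]), 'position': array([0.14432787, 0.53041259, 0.23069544]), 'orientation': array([-4.16201489e-01, -3.11337131e+00,  2.19421085e-03]), 'force': array([ 0.04196895, -0.74965785, -0.50414819]), 'moment': array([ 0.02473999, -0.0324084 ,  0.05862736]), 'grip_force': 0.0, 'finger_gap': 0.9967575074278393}
top {'fx': 585.3698495897534, 'fy': 585.3698495897534, 'cx': 323.39476907642273, 'cy': 236.4743772462514, 'eye': array([ 0.26829945, -0.01251654,  1.35380691]), 'rotation': array([-2.09080235,  2.14328569, -0.21485468])} 0.9961197916666666
scene {'fx': 474.8918270313165, 'fy': 474.8918270313165, 'cx': 323.1691628949724, 'cy': 239.73751379123718, 'eye': array([ 0.05016173, -0.56073499,  0.69798587]), 'rotation': array([-2.17268125,  0.82406674, -0.37376241])} 0.9958756510416666
```

View pics/top0.png

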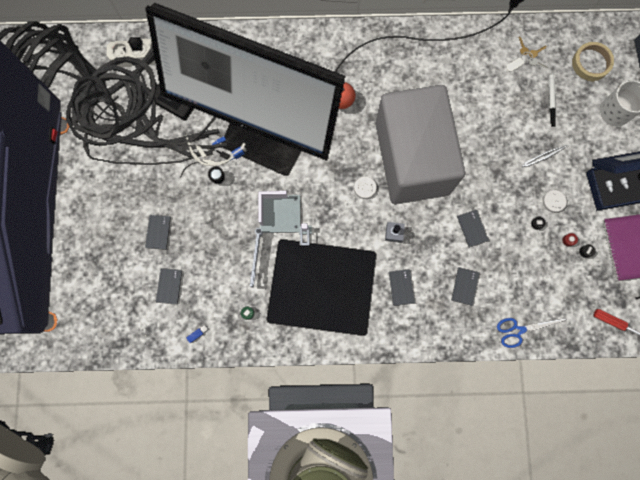

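View pics/scene0.png

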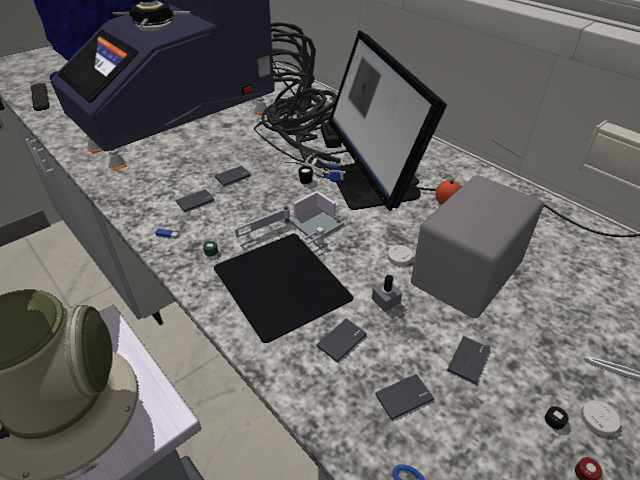

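The top view shows five plates near (157,232), (169,286), (402,287), (465,286) and (473,228). The fixture is at (280,215) with its hasp pointing down, the pin stand is at (396,231), and the box is at (420,145). Next I'll measure them.

```bash
cat > h.py <<'E'
import numpy as np, cv2
from scipy.spatial.transform import Rotation as R
from plant import telemetry, optics
def cal(n):
    c=optics.get_calibration(n); return c, R.from_rotvec(c["rotation"]).as_matrix(), np.array(c["eye"])
def ray(C,uv,z):
    c,M,e=C; uv=np.atleast_2d(uv).astype(float)
    d=np.c_[(uv[:,0]-c["cx"])/c["fx"],(uv[:,1]-c["cy"])/c["fy"],np.ones(len(uv))]@M.T
    return e+d*((z-e[2])/d[:,2])[:,None]
def proj(C,P):
    c,M,e=C; p=(np.atleast_2d(P)-e)@M
    return np.c_[c["fx"]*p[:,0]/p[:,2]+c["cx"],c["fy"]*p[:,1]/p[:,2]+c["cy"]]
def cloud(C,d):
    c,M,e=C; v,u=np.mgrid[:480,:640]
    p=np.stack([(u-c["cx"])/c["fx"]*d,(v-c["cy"])/c["fy"]*d,d],-1)
    return p@M.T+e
def rect(P):  # min-area rect of world xy points -> centre, long-axis yaw deg, sizes mm
    (cx,cy),(w,h),a=cv2.minAreaRect((P[:,:2]*1000).astype(np.float32))
    if w<h: a+=90; w,h=h,w
    return np.round([cx,cy],1), round((a+90)%180-90,1), np.round([w,h],1)
E
python3 - <<'E'
from h import *
C=cal("top"); im=cv2.imread("pics/top0.png"); d=np.load("top0.npy"); W=cloud(C,d)
print("tcp px",proj(C,[[.144,.531,.231],[0,0,0]]))
g=cv2.cvtColor(im,cv2.COLOR_BGR2HSV)
for u,v in [(157,232),(169,286),(402,287),(465,286),(473,228)]:
    s=im[v,u].astype(int); m=(np.abs(im.astype(int)-s).max(2)<14).astype(np.uint8)
    m=cv2.morphologyEx(m,cv2.MORPH_CLOSE,np.ones((5,5)));m=cv2.morphologyEx(m,cv2.MORPH_OPEN,np.ones((5,5)))
    n,l=cv2.connectedComponents(m); ys,xs=np.where(l==l[v,u])
    print((u,v),s,W[v,u].round(4),rect(ray(C,np.c_[xs,ys],.007)),len(xs))
for nm,(u,v) in dict(fix=(292,222),fixbed=(280,215),hasp=(255,287),hasp2=(261,235),stand=(389,231),knob=(396,229),mat=(322,287),box=(420,145),ref=(366,187),loupe=(217,175),spec=(247,313)).items(): print(nm,W[v,u].round(3))
b=(W[...,2]>.12)&(W[...,2]<.17)&(W[...,0]>.3)&(W[...,1]<-.1)&(W[...,1]>-.4); print("box",rect(W[b]))
c=im[165:310,220:430]; cv2.imwrite("pics/crop0.png",cv2.resize(c,None,fx=3.8,fy=3.8,interpolation=cv2.INTER_CUBIC))
E
```

```text
tcp px [[ 28.82744647 431.80314641]
 [320.82906812 481.09784935]]
(157, 232) [98 96 94] [0.562  0.3722 0.0058] (array([562. , 368.1]), -5.6, array([80.6, 54.6])) 747
(169, 286) [98 94 94] [0.4339 0.341  0.0039] (array([433.8, 339.3]), -6.2, array([77.5, 52.3])) 748
(402, 287) [93 90 87] [ 0.4178 -0.1973  0.0073] (array([ 417.2, -196. ]), 5.0, array([78.9, 50.6])) 719
(465, 286) [91 88 88] [ 0.417  -0.3437  0.0033] (array([ 416.2, -342.8]), -15.7, array([78.3, 50.8])) 722
(473, 228) [90 85 84] [ 0.5536 -0.3725  0.0038] (array([ 552.7, -369.9]), 16.0, array([78.2, 49.5])) 649
fix [0.577 0.054 0.011]
fixbed [ 0.598  0.083 -0.001]
hasp [ 0.427  0.143 -0.002]
hasp2 [0.546 0.126 0.017]
stand [ 0.545 -0.171  0.032]
knob [ 0.543 -0.183  0.063]
mat [ 0.423 -0.013  0.   ]
box [ 0.708 -0.232  0.154]
ref [ 0.658 -0.123  0.012]
loupe [0.691 0.229 0.028]
spec [0.366 0.159 0.016]
box (array([ 844.7, -224.6]), 7.6, array([446.5, 150.7]))
```

View pics/crop0.png

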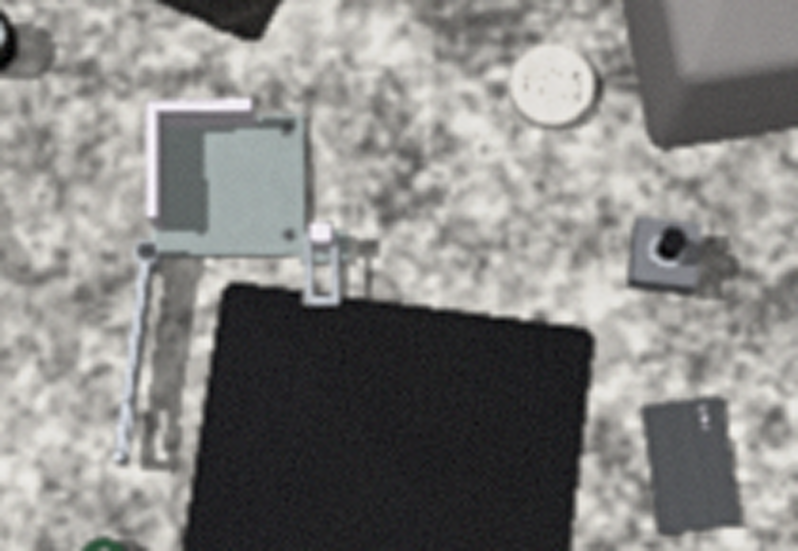

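```bash
python3 - <<'E'
from h import *
C=cal("top"); im=cv2.imread("pics/top0.png"); s=3.8
f=lambda u,v,z: ray(C,[(u+.5)/s-.5+220,(v+.5)/s-.5+165],z)[0].round(4)
a,b,c=f(148,99,.048),f(148,217,.048),f(252,99,.048)
print("corner",a,"left front",b,"back right",c, "yaw L",np.degrees(np.arctan2(*(a-b)[1::-1])),"yaw B",np.degrees(np.arctan2(*(a-c)[1::-1]))-90)
yaw=np.arctan2(*(a-c)[1::-1])-np.pi/2
print("bed corner FR",f(302,252,.008),"BR",f(303,117,.008),"hinge",f(147,250,.044),"hasp tip",f(122,460,.041),"staple post",f(320,232,.042),"loop front",f(322,302,.0325))
W=cloud(C,np.load("top0.npy")); b=(abs(W[...,2]-.154)<.006); m=np.zeros(b.shape,np.uint8); m[80:205,370:470]=1
print("box",rect(W[b&(m>0)]))
print("stand",f(630,217,.03),f(703,290,.03), "corners")
E
```

```text
corner [0.6447 0.1284 0.048 ] left front [0.571  0.1286 0.048 ] back right [0.6431 0.0651 0.048 ] yaw L -0.15548341619545883 yaw B -1.4479262459892226
bed corner FR [0.5557 0.0378 0.008 ] BR [0.6421 0.0357 0.008 ] hinge [0.5516 0.1297 0.044 ] hasp tip [0.4254 0.1452 0.041 ] staple post [0.5606 0.0254 0.042 ] loop front [0.5193 0.0253 0.0325]
box (array([ 733.5, -239.3]), 7.7, array([219.2, 149.1]))
stand [ 0.5679 -0.1636  0.03  ] [ 0.5215 -0.2057  0.03  ] corners
```

```bash
cat >> h.py <<'E'
def go(x,y,z,yaw,o=None):
    o=o or telemetry.get_obs(); M=R.from_rotvec(o["orientation"]).as_matrix(); p=np.array(o["position"])
    c,s=np.cos(np.radians(yaw)),np.sin(np.radians(yaw)); T=np.array([[-c,-s,0],[-s,c,0],[0,0,-1]]).T
    rv=np.degrees(R.from_matrix(M.T@T).as_rotvec())
    print("pos",p.round(4),"F",np.round(o["force"],1),"gap",round(o["finger_gap"],3),"t",round(o["clock"],1))
    print(" ->",(x,y,z,yaw),"TURN/8",(rv/8).round(2),"then SHIFT/.03",(T.T@(np.array([x,y,z])-p)/.03).round(2),"| shift before turn",(M.T@(np.array([x,y,z])-p)/.03).round(2))
E
python3 -c "
from h import *
go(.562,.368,.20,-5.6)"
```

```text
pos [0.1443 0.5304 0.2308] F [-0.1  0.1  0.2] gap 1.001 t 0.1
 -> (0.562, 0.368, 0.2, -5.6) TURN/8 [-0.01 -0.   -1.2 ] then SHIFT/.03 [-14.38  -4.03   1.03] | shift before turn [-14.86  -1.57   1.02]
```

Request:
send_rows([
  [[0, 0, 0, 0, 0, -0.6, 0.72], [0, 0, 0, 0, 0, -0.6, 0.72], [-0.9, -0.25, 0.07, 0, 0, 0, 0.72], [-0.9, -0.25, 0.07, 0, 0, 0, 0.72], [-0.9, -0.25, 0.07, 0, 0, 0, 0.72], [-0.9, -0.25, 0.07, 0, 0, 0, 0.72], [-0.9, -0.25, 0.07, 0, 0, 0, 0.72], [-0.9, -0.25, 0.07, 0, 0, 0, 0.72], [-0.9, -0.25, 0.07, 0, 0, 0, 0.72], [-0.9, -0.25, 0.07, 0, 0, 0, 0.72], [-0.9, -0.25, 0.07, 0, 0, 0, 0.72], [-0.9, -0.25, 0.07, 0, 0, 0, 0.72], [-0.9, -0.25, 0.07, 0, 0, 0, 0.72], [-0.9, -0.25, 0.07, 0, 0, 0, 0.72], [-0.9, -0.25, 0.07, 0, 0, 0, 0.72], [-0.9, -0.25, 0.07, 0, 0, 0, 0.72], [-0.9, -0.25, 0.07, 0, 0, 0, 0.72], [0, 0, 0, 0, 0, 0, 0.72]],
], force=60)

```text
clock: 2.35
position: [0.5381, 0.3778, 0.1988]
orientation: [-0.158, -3.137, 0.001]
force: [-1.1, 0.3, 0.7]
finger_gap: 0.724
grip_force: 0.0
```

```bash
python3 - <<'E'
from h import *
o=telemetry.get_obs(); C=cal("wrist"); im,d=optics.get_image("wrist"); cv2.imwrite("pics/w1.png",im); np.save("w1.npy",d)
print(C[0]); go(.562,.368,.02,-5.6,o); print(proj(C,[[.562,.368,.007],o["position"]]))
E
```

```text
{'fx': 360.9566373229479, 'fy': 360.9566373229479, 'cx': 315.101708953976, 'cy': 237.08836766050436, 'eye': array([0.47207471, 0.38519648, 0.34181857]), 'rotation': array([2.17809454, 1.96881731, 0.25947644])}
pos [0.5381 0.3778 0.1988] F [-1.1  0.3  0.7] gap 0.724 t 2.4
 -> (0.562, 0.368, 0.02, -5.6) TURN/8 [-0.01 -0.01 -0.02] then SHIFT/.03 [-0.83 -0.25  5.96] | shift before turn [-0.83 -0.24  5.96]
[[306.70744871 238.49730596]
 [313.41663014 300.01245669]]
```

View pics/w1.png

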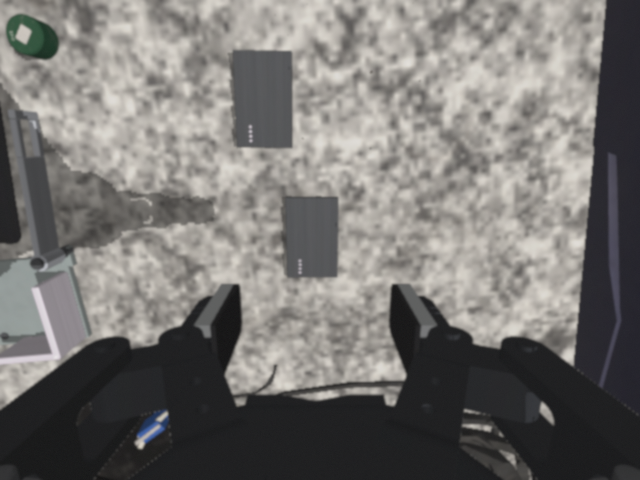

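The wrist view shows the two left plates at (311,237) and (263,99). The fixture corner is at left, around (40,320).

```bash
cat >> h.py <<'E'
def plates(C,im,zt=.007):
    g=cv2.cvtColor(im,cv2.COLOR_BGR2GRAY); sat=im.max(2).astype(int)-im.min(2)
    m=((g>45)&(g<125)&(sat<22)).astype(np.uint8)
    m=cv2.morphologyEx(m,cv2.MORPH_OPEN,np.ones((7,7)));m=cv2.morphologyEx(m,cv2.MORPH_CLOSE,np.ones((7,7)))
    out=[]
    for c in cv2.findContours(m,cv2.RETR_EXTERNAL,cv2.CHAIN_APPROX_NONE)[0]:
        if cv2.contourArea(c)<300: continue
        p=c[:,0]; r=rect(ray(C,p,zt))
        if 70<r[2][0]<92 and 43<r[2][1]<60:
            out.append(r); print("plate px",p.mean(0).round(),*r)
    return out
def look(n,name,zt=.007):
    C=cal(n); im,d=optics.get_image(n); cv2.imwrite(f"pics/{name}.png",im); np.save(f"{name}.npy",d); return C,im,plates(C,im,zt)
E
python3 - <<'E'
from h import *
C=cal("wrist"); im=cv2.imread("pics/w1.png"); ps=plates(C,im)
d=np.load("w1.npy"); W=cloud(C,d); print("plate z",W[230:245,300:320,2].mean(), "tip px depth", W[300,225],W[320,225])
for p in ps: go(p[0][0]/1000,p[0][1]/1000,.02,p[1])
E
```

```text
plate px [261.  98.] [432.7 342.4] -6.7 [79.4 53.8]
plate z 0.007729765453286473 tip px depth [0.52233085 0.34849015 0.22410826] [0.52662006 0.34946289 0.23102279]
pos [0.537  0.3785 0.1992] F [-0.1 -0.1  0.3] gap 0.721 t 2.4
 -> (np.float64(0.4327), np.float64(0.3424), 0.02, -6.7) TURN/8 [-0.   -0.01  0.13] then SHIFT/.03 [ 3.31 -1.6   5.97] | shift before turn [ 3.33 -1.54  5.98]
```

```bash
python3 - <<'E'
from h import *
C=cal("wrist"); im=cv2.imread("pics/w1.png")
P=ray(C,[(285,197),(337,197),(337,276),(286,277)],.007); print(P.round(4)); r=rect(P); print(r, im[215,310],im[262,320],im[70,260])
g=cv2.cvtColor(im,cv2.COLOR_BGR2GRAY); print(g[190:284:6,310],g[230,275:350:5])
go(r[0][0]/1000,r[0][1]/1000,.03,r[1])
E
```

```text
[[0.5191 0.3528 0.007 ]
 [0.5239 0.4011 0.007 ]
 [0.6023 0.3945 0.007 ]
 [0.5983 0.3441 0.007 ]]
(array([560.7, 372.7]), -4.8, array([79.7, 50.5])) [91 90 89] [88 87 86] [93 91 89]
[178 126  91  91  91  90  90  90  89  90  90  89  88  88  88 148] [169 140  93  88  90  88  87  89  87  88  89  88  87 141 176]
pos [0.537  0.3785 0.1992] F [-0.1 -0.1  0.3] gap 0.721 t 2.4
 -> (np.float64(0.5607000000000001), np.float64(0.3727), 0.03, -4.8) TURN/8 [-0.   -0.01 -0.11] then SHIFT/.03 [-0.8  -0.13  5.64] | shift before turn [-0.81 -0.11  5.64]
```

Request:
send_rows([
  [[-0.4, -0.06, 0.8, 0, 0, 0, 0.72], [-0.4, -0.06, 0.8, 0, 0, 0, 0.72], [0, 0, 0.9, 0, 0, 0, 0.72], [0, 0, 0.9, 0, 0, 0, 0.72], [0, 0, 0.9, 0, 0, 0, 0.72], [0, 0, 0.9, 0, 0, 0, 0.72], [0, 0, 0.8, 0, 0, 0, 0.72], [0, 0, 0.2, 0, 0, 0, 0.72], [0, 0, 0, 0, 0, 0, 0.72], [0, 0, 0, 0, 0, 0, 0.72]],
])

```text
clock: 3.65
position: [0.5604, 0.3734, 0.0151]
orientation: [0.154, 3.136, 0.001]
force: [0.3, -0.7, 0.1]
finger_gap: 0.723
grip_force: 0.0
```

```bash
python3 - <<'E'
from h import *
go(.5607,.3727,.003,-4.8)
E
```

```text
pos [0.5604 0.3734 0.0151] F [ 0.3 -0.7  0.1] gap 0.723 t 3.6
 -> (0.5607, 0.3727, 0.003, -4.8) TURN/8 [ 0.01  0.01 -0.1 ] then SHIFT/.03 [-0.01 -0.02  0.4 ] | shift before turn [-0.01 -0.02  0.4 ]
```

Request:
send_rows([
  [[0, 0, 0.17, 0, 0, -0.1, 0.68], [0, 0, 0.17, 0, 0, 0, 0.68], [0, 0, 0.1, 0, 0, 0, 0.68], [0, 0, 0.07, 0, 0, 0, 0.68], [0, 0, 0, 0, 0, 0, 0.68]],
])

```text
clock: 4.28
position: [0.56, 0.373, -0.0017]
orientation: [-0.132, -3.139, 0.0]
force: [-0.7, 0.2, 0.3]
finger_gap: 0.678
grip_force: 0.0
```

Request:
send_rows([
  [[0, 0, 0.06, 0, 0, 0, 0.68], [0, 0, 0, 0, 0, 0, 0.68]],
])

```text
clock: 4.53
position: [0.56, 0.373, -0.0033]
orientation: [-0.132, -3.139, 0.0]
force: [0.2, 0.5, 0.3]
finger_gap: 0.679
grip_force: 0.0
```

Request:
send_rows([
  [[0, 0, 0.06, 0, 0, 0, 0.68], [0, 0, 0, 0, 0, 0, 0.68]],
])

```text
clock: 4.78
position: [0.5602, 0.3731, -0.0045]
orientation: [0.132, 3.138, 0.0]
force: [-0.6, -0.6, 4.6]
finger_gap: 0.681
grip_force: 2.2
```

Request:
send_rows([
  [[0, 0, -0.12, 0, 0, 0, 0.68], [0, 0, 0, 0, 0, 0, 0.4], [0, 0, 0, 0, 0, 0, 0.4], [0, 0, 0, 0, 0, 0, 0.4], [0, 0, 0, 0, 0, 0, 0.4]],
], force=60)

```text
clock: 5.4
position: [0.5604, 0.3733, -0.0005]
orientation: [0.132, 3.137, 0.001]
force: [-1.9, 0.5, 5.8]
finger_gap: 0.559
grip_force: 61.7
```

Request:
send_rows([
  [[0, 0, -0.4, 0, 0, 0, 0.4], [0, 0, -0.8, 0, 0, 0, 0.4], [0, 0, -0.8, 0, 0, 0, 0.4], [0, 0, -0.9, 0, 0, 0, 0.4], [0, 0, -0.9, 0, 0, 0, 0.4], [0, 0, 0, 0, 0, 0, 0.4]],
])

```text
clock: 6.15
position: [0.5608, 0.3734, 0.1147]
orientation: [0.132, 3.135, 0.003]
force: [0.3, -0.0, -1.2]
finger_gap: 0.557
grip_force: 62.2
```

```bash
python3 - <<'E'
from h import *
C,im,_=look("wrist","w2")
# fixture placing pose: offset y by -20, x -0
y=np.radians(-.8); M=np.array([[np.cos(y),-np.sin(y)],[np.sin(y),np.cos(y)]]); O=np.array([.5977,.0964])
p=O+M@np.array([0,-.019]); print(p); go(p[0],p[1],.12,-.8)
E
```

```text
[0.59743472 0.07740185]
pos [0.56   0.3731 0.1128] F [-0.4 -0.  -1.1] gap 0.558 t 6.2
 -> (np.float64(0.5974347185735562), np.float64(0.07740185204382322), 0.12, -0.8) TURN/8 [ 0.    0.01 -0.5 ] then SHIFT/.03 [-1.38 -9.84 -0.24] | shift before turn [-2.07 -9.71 -0.24]
```

View pics/w2.png

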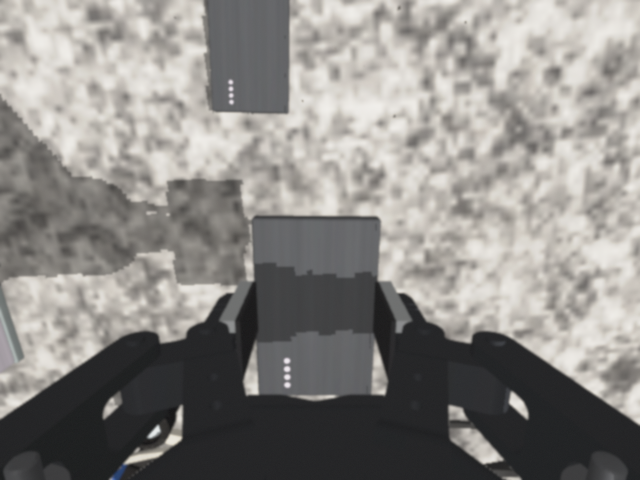

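Request:
send_rows([
  [[0, -0.9, 0, 0, 0, -0.5, 0.4], [-0.2, -0.9, 0, 0, 0, 0, 0.4], [-0.2, -0.9, 0, 0, 0, 0, 0.4], [-0.2, -0.9, 0, 0, 0, 0, 0.4], [-0.2, -0.9, 0, 0, 0, 0, 0.4], [-0.2, -0.9, 0, 0, 0, 0, 0.4], [-0.2, -0.9, -0.1, 0, 0, 0, 0.4], [-0.2, -0.9, -0.1, 0, 0, 0, 0.4], [0, -0.9, 0, 0, 0, 0, 0.4], [0, -0.9, 0, 0, 0, 0, 0.4], [0, -0.8, 0, 0, 0, 0, 0.4], [0, 0, 0, 0, 0, 0, 0.4], [0, 0, 0, 0, 0, 0, 0.4]],
])

```text
clock: 7.82
position: [0.5955, 0.0791, 0.1176]
orientation: [-0.023, -3.14, -0.001]
force: [-0.4, 0.6, -1.2]
finger_gap: 0.558
grip_force: 62.3
```

```bash
python3 - <<'E'
from h import *
C,im,_=look("wrist","w3")
go(.5974,.0774,.12,-.8)
E
```

```text
pos [0.5955 0.0793 0.1179] F [-0.6 -0.9 -1.5] gap 0.556 t 7.9
 -> (0.5974, 0.0774, 0.12, -0.8) TURN/8 [ 0.   -0.01  0.  ] then SHIFT/.03 [-0.06 -0.06 -0.07] | shift before turn [-0.06 -0.06 -0.07]
```

View pics/w3.png

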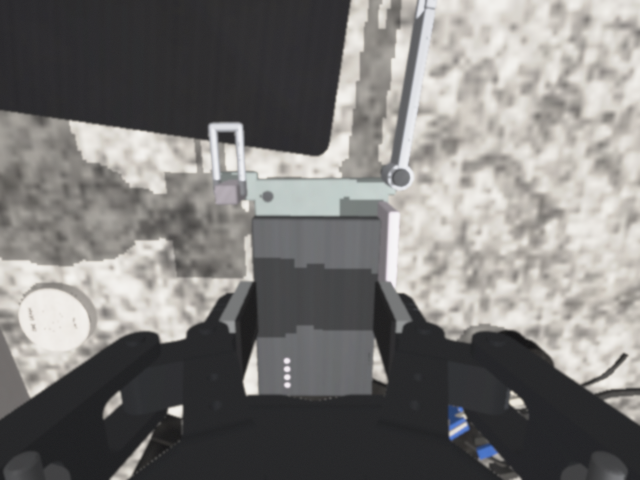

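Here the hinge is at (400,177), the staple post top at (228,193), and the left fence top runs from (392,206) downward. The held plate is centred.

```bash
python3 - <<'E'
from h import *
C=cal("wrist")
h=ray(C,[400,177],.044)[0]; s=ray(C,[228,193],.042)[0]; lf=ray(C,[(228,126),(214,126),(242,126)],.0325); 
print("hinge",h.round(4),"staple post",s.round(4),"loop front",lf.round(4),"fence end",ray(C,[(386,206),(398,206)],.048).round(4))
v=(h-s)[:2]; yaw=np.arctan2(v[1],v[0])-np.arctan2(106,-9.5); print("dist",np.hypot(*v),"exp",np.hypot(106,9.5)/1000,"yaw",np.degrees(yaw))
for y in (yaw,np.radians(-.8)):
    M=np.array([[np.cos(y),-np.sin(y)],[np.sin(y),np.cos(y)]]); mid=(h+s)[:2]/2; print("O",mid-M@np.array([-.04075,-.02]))
print("hasp tip dir", ray(C,[430,3],.041)[0])
E
```

```text
hinge [0.5511 0.1314 0.044 ] staple post [0.5594 0.0278 0.042 ] loop front [[0.5201 0.0286 0.0325]
 [0.52   0.0201 0.0325]
 [0.5202 0.037  0.0325]] fence end [[0.5677 0.1229 0.048 ]
 [0.5678 0.1301 0.048 ]]
dist 0.10398369461343199 exp 0.1064248561192356 yaw -0.5195195488272282
O [0.596169   0.09921665]
O [0.59626461 0.09901605]
hasp tip dir [0.45883188 0.14391861 0.041     ]
```

Request:
send_rows([
  [[0.07, -0.09, 0, 0, 0, 0, 0.4], [0, 0, 0.8, 0, 0, 0, 0.4], [0, 0, 0.8, 0, 0, 0, 0.4], [0, 0, 0.8, 0, 0, 0, 0.4], [0, 0, 0.6, 0, 0, 0, 0.4], [0, 0, 0.35, 0, 0, 0, 0.4], [0, 0, 0.2, 0, 0, 0, 0.4], [0, 0, 0.05, 0, 0, 0, 0.4], [0, 0, 0, 0, 0, 0, 0.4]],
])

```text
clock: 9.0
position: [0.5938, 0.076, 0.0109]
orientation: [0.022, 3.141, -0.0]
force: [-0.4, 0.3, -2.3]
finger_gap: 0.557
grip_force: 62.2
```

Request:
send_rows([
  [[0, 0, 0.06, 0, 0, 0, 0.4], [0, 0, 0, 0, 0, 0, 0.65], [0, 0, 0, 0, 0, 0, 0.65], [0, 0, -0.3, 0, 0, 0, 0.65], [0, 0, -0.8, 0, 0, 0, 0.65], [0, 0, -0.8, 0, 0, 0, 0.65], [0, 0, -0.8, 0, 0, 0, 0.68], [0, 0, -0.6, 0, 0, 0, 0.68], [0, 0, -0.3, 0, 0, 0, 0.68], [0, 0, 0, 0, 0, 0, 0.68]],
])

```text
clock: 10.25
position: [0.5939, 0.0759, 0.1173]
orientation: [0.023, 3.14, -0.0]
force: [0.5, -0.1, 0.1]
finger_gap: 0.678
grip_force: 0.0
```

```bash
python3 - <<'E'
from h import *
C=cal("wrist"); im,_=optics.get_image("wrist"); cv2.imwrite("pics/w4.png",im); plates(C,im,.015)
C=cal("top"); im,_=optics.get_image("top"); cv2.imwrite("pics/t4.png",im); plates(C,im)
go(.4327,.3410,.12,-6.5)
E
```

```text
plate px [  7. 317.] [377.5 703. ] 4.8 [89.  43.1]
plate px [464. 287.] [ 416.3 -342.3] -13.3 [82.  52.6]
plate px [472. 229.] [ 552.2 -369.9] 15.9 [80. 52.]
pos [0.5934 0.0759 0.1161] F [-0.1 -0.4 -0.2] gap 0.679 t 10.3
 -> (0.4327, 0.341, 0.12, -6.5) TURN/8 [-0.   -0.01  0.71] then SHIFT/.03 [ 6.32  8.17 -0.13] | shift before turn [ 5.49  8.76 -0.12]
```

Request:
send_rows([
  [[0, 0, 0, 0, 0, 0.7, 0.68], [0.65, 0.82, 0, 0, 0, 0, 0.68], [0.65, 0.82, 0, 0, 0, 0, 0.68], [0.65, 0.82, 0, 0, 0, 0, 0.68], [0.65, 0.82, 0, 0, 0, 0, 0.68], [0.65, 0.82, 0, 0, 0, 0, 0.68], [0.65, 0.82, 0, 0, 0, 0, 0.68], [0.65, 0.82, 0, 0, 0, 0, 0.68], [0.65, 0.82, 0, 0, 0, 0, 0.68], [0.65, 0.82, 0, 0, 0, 0, 0.68], [0.65, 0.82, 0, 0, 0, 0, 0.68], [0, 0, 0, 0, 0, 0, 0.68]],
])

```text
clock: 11.85
position: [0.4262, 0.3433, 0.116]
orientation: [-0.172, -3.136, 0.001]
force: [0.1, 0.4, 0.6]
finger_gap: 0.682
grip_force: 0.0
```

```bash
sed -i 's/m=((g>45).*/g=cv2.medianBlur(g,5); m=((g>(76 if dark is None else dark[0]))\&(g<(108 if dark is None else dark[1]))\&(sat<14)).astype(np.uint8)/; s/def plates(C,im,zt=.007):/def plates(C,im,zt=.007,dark=None):/' h.py
python3 - <<'E'
from h import *
C,im,ps=look("wrist","w5")
for p in ps: go(p[0][0]/1000,p[0][1]/1000,0,p[1])
C=cal("wrist"); print(cv2.imread("pics/w4.png").shape)
im=cv2.imread("pics/t4.png");plates(cal("top"),im)
E
```

```text
plate px [314. 242.] [432.8 341.2] -6.7 [79.3 52.6]
pos [0.427  0.3424 0.1161] F [ 0.3 -0.4  0. ] gap 0.683 t 11.9
 -> (np.float64(0.4328), np.float64(0.3412), 0, -6.7) TURN/8 [-0.01 -0.01  0.05] then SHIFT/.03 [-0.2  -0.02  3.87] | shift before turn [-0.2  -0.02  3.87]
(480, 640, 3)
plate px [465. 286.] [ 416.3 -342.8] -13.8 [78.7 50.2]
plate px [473. 228.] [ 552.2 -369.8] 16.7 [78.6 49.8]
```

View pics/w4.png

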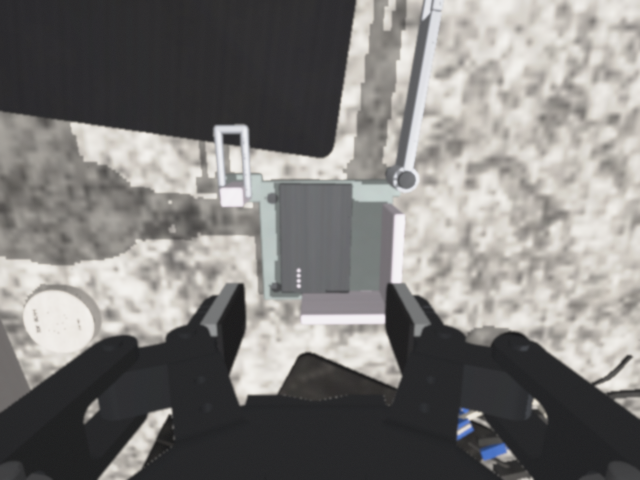

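The first plate lies flat on the bed, about 2 mm from the back fence and 20 mm from the left fence. Next is plate 2.

Request:
send_rows([
  [[-0.2, -0.02, 0.8, 0, 0, 0, 0.68], [0, 0, 0.9, 0, 0, 0, 0.68], [0, 0, 0.9, 0, 0, 0, 0.68], [0, 0, 0.8, 0, 0, 0, 0.68], [0, 0, 0.35, 0, 0, 0, 0.68], [0, 0, 0.1, 0, 0, 0, 0.68], [0, 0, 0, 0, 0, 0, 0.68]],
])

```text
clock: 12.78
position: [0.4339, 0.3409, 0.0017]
orientation: [0.176, 3.136, 0.001]
force: [0.5, -0.9, -0.4]
finger_gap: 0.68
grip_force: 0.0
```

Request:
send_rows([
  [[0, 0, 0, 0, 0, 0, 0.4], [0, 0, 0, 0, 0, 0, 0.4], [0, 0, 0, 0, 0, 0, 0.4], [0, 0, 0, 0, 0, 0, 0.4], [0, 0, -0.4, 0, 0, 0, 0.4], [0, 0, -0.8, 0, 0, 0, 0.4], [0, 0, -0.9, 0, 0, 0, 0.4], [0, 0, -0.9, 0, 0, 0, 0.4], [0, 0, -0.9, 0, 0, 0, 0.4], [0, 0, 0, 0, 0, 0, 0.4]],
])

```text
clock: 14.02
position: [0.4341, 0.3414, 0.1205]
orientation: [0.176, 3.133, 0.004]
force: [-0.2, -0.1, -1.0]
finger_gap: 0.541
grip_force: 61.6
```

```bash
python3 - <<'E'
from h import *
go(.5930,.0765,.116,-.6)
E
```

```text
pos [0.4341 0.3414 0.1205] F [-0.2 -0.1 -1. ] gap 0.541 t 14.0
 -> (0.593, 0.0765, 0.116, -0.6) TURN/8 [ 0.02  0.03 -0.73] then SHIFT/.03 [-5.39 -8.77  0.15] | shift before turn [-6.25 -8.18  0.15]
```

Request:
send_rows([
  [[0, 0, 0, 0, 0, -0.73, 0.4], [-0.54, -0.88, 0, 0, 0, 0, 0.4], [-0.54, -0.88, 0, 0, 0, 0, 0.4], [-0.54, -0.88, 0, 0, 0, 0, 0.4], [-0.54, -0.88, 0, 0, 0, 0, 0.4], [-0.54, -0.88, 0, 0, 0, 0, 0.4], [-0.54, -0.88, 0, 0, 0, 0, 0.4], [-0.54, -0.88, 0, 0, 0, 0, 0.4], [-0.54, -0.88, 0, 0, 0, 0, 0.4], [-0.54, -0.88, 0, 0, 0, 0, 0.4], [-0.54, -0.88, 0, 0, 0, 0, 0.4], [0, 0, 0, 0, 0, 0, 0.4], [0, 0, 0, 0, 0, 0, 0.4]],
])

```text
clock: 15.65
position: [0.5919, 0.0757, 0.1174]
orientation: [-0.016, -3.14, -0.001]
force: [-0.5, -0.6, -1.9]
finger_gap: 0.537
grip_force: 61.7
```

```bash
cat > held.py <<'E'
from h import *
import sys
o=telemetry.get_obs(); C,im,_=look("wrist",sys.argv[1]); d=np.load(sys.argv[1]+".npy"); W=cloud(C,d)
P=(W-o["position"]).reshape(-1,3); M=R.from_rotvec(o["orientation"]).as_matrix(); T=P@M
k=(abs(T[:,0])<.045)&(abs(T[:,1])<.02)&(abs(T[:,2])<.03)
A=np.c_[T[k][:,:2],np.ones(k.sum())]; f=np.linalg.lstsq(A,T[k][:,2],rcond=None)[0]
print("held top plane in tool z: slope x,y",f[:2].round(3),"offset mm",(f[2]*1e3).round(1),"x range",np.percentile(T[k][:,0],[1,99]).round(4))
go(.5930,.0765,.116,-.6,o)
E
python3 held.py w6
```

```text
held top plane in tool z: slope x,y [ 0.002 -0.   ] offset mm -4.5 x range [-0.0386  0.0398]
pos [0.5919 0.0757 0.1174] F [-0.5 -0.6 -1.9] gap 0.537 t 15.7
 -> (0.593, 0.0765, 0.116, -0.6) TURN/8 [ 0.   -0.01  0.  ] then SHIFT/.03 [-0.03  0.03  0.05] | shift before turn [-0.04  0.03  0.05]
```

Request:
send_rows([
  [[-0.04, 0.03, 0.8, 0, 0, 0, 0.4], [0, 0, 0.9, 0, 0, 0, 0.4], [0, 0, 0.7, 0, 0, 0, 0.4], [0, 0, 0.5, 0, 0, 0, 0.4], [0, 0, 0.25, 0, 0, 0, 0.4], [0, 0, 0.1, 0, 0, 0, 0.4], [0, 0, 0, 0, 0, 0, 0.4]],
])

```text
clock: 16.58
position: [0.5941, 0.0762, 0.0211]
orientation: [0.016, 3.141, -0.0]
force: [0.7, 1.1, -1.8]
finger_gap: 0.536
grip_force: 61.7
```

Request:
send_rows([
  [[0, 0, 0.05, 0, 0, 0, 0.4], [0, 0, 0, 0, 0, 0, 0.65], [0, 0, 0, 0, 0, 0, 0.65], [0, 0, -0.3, 0, 0, 0, 0.65], [0, 0, -0.8, 0, 0, 0, 0.65], [0, 0, -0.8, 0, 0, 0, 0.65], [0, 0, -0.8, 0, 0, 0, 0.68], [0, 0, -0.6, 0, 0, 0, 0.68], [0, 0, 0, 0, 0, 0, 0.68]],
])

```text
clock: 17.7
position: [0.5946, 0.0761, 0.12]
orientation: [0.016, 3.138, -0.0]
force: [-0.5, 0.0, -0.7]
finger_gap: 0.677
grip_force: 0.0
```

```bash
python3 - <<'E'
from h import *
C=cal("wrist"); im,d=optics.get_image("wrist"); cv2.imwrite("pics/w7.png",im); plates(C,im,.022,(60,108)); np.save("w7.npy",d)
W=cloud(C,d); print("z",W[235,315],W[200,315],W[270,315])
C=cal("top"); im,_=optics.get_image("top"); cv2.imwrite("pics/t7.png",im); plates(C,im)
go(.46,-.15,.12,5)
E
```

```text
z [0.59193249 0.07693428 0.0215878 ] [0.56762294 0.07719621 0.02103769] [0.61784057 0.07665549 0.02109889]
plate px [434. 315.] [ 353.1 -269.5] -3.8 [84.8 54.7]
plate px [465. 286.] [ 416.3 -342.7] -15.1 [78.5 50.2]
plate px [473. 228.] [ 552.2 -370.1] 16.0 [78.6 49.8]
pos [0.5936 0.0762 0.118 ] F [ 0.  -0.  -0.2] gap 0.681 t 17.8
 -> (0.46, -0.15, 0.12, 5) TURN/8 [ 0.  -0.  -0.7] then SHIFT/.03 [ 5.09 -7.12 -0.07] | shift before turn [ 4.38 -7.58 -0.07]
```

```bash
python3 - <<'E'
import cv2
im=cv2.imread("pics/t7.png")[180:360,230:520]; cv2.imwrite("pics/t7c.png",cv2.resize(im,None,fx=2.7,fy=2.7))
E
```

```text
(no output)
```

View pics/t7c.png

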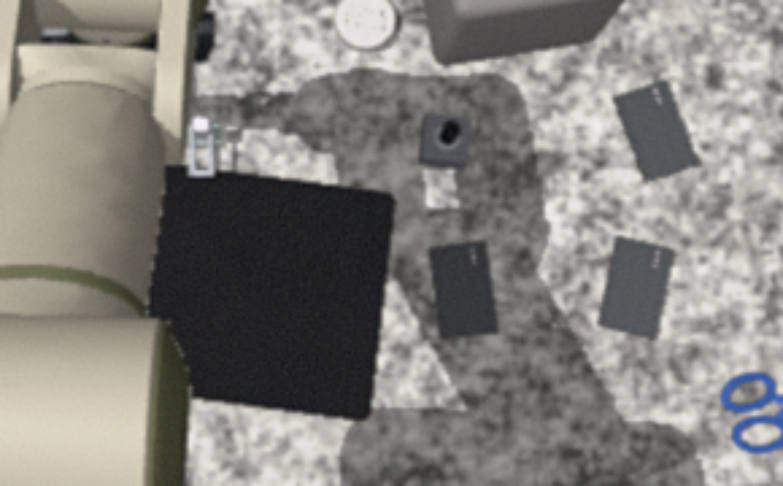

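The third plate hasn't moved: it sits in the arm's shadow, and the odd detection was a false one. It goes next.

```bash
python3 -c "
from h import *
go(.417,-.196,.12,5)"
```

```text
pos [0.5936 0.0762 0.118 ] F [ 0.  -0.  -0.2] gap 0.681 t 17.8
 -> (0.417, -0.196, 0.12, 5) TURN/8 [ 0.  -0.  -0.7] then SHIFT/.03 [ 6.66 -8.52 -0.07] | shift before turn [ 5.79 -9.13 -0.07]
```

Request:
send_rows([
  [[0, 0, 0, 0, 0, -0.7, 0.68], [0.66, -0.85, 0, 0, 0, 0, 0.68], [0.66, -0.85, 0, 0, 0, 0, 0.68], [0.66, -0.85, 0, 0, 0, 0, 0.68], [0.66, -0.85, 0, 0, 0, 0, 0.68], [0.66, -0.85, 0, 0, 0, 0, 0.68], [0.66, -0.85, 0, 0, 0, 0, 0.68], [0.66, -0.85, 0, 0, 0, 0, 0.68], [0.66, -0.85, 0, 0, 0, 0, 0.68], [0.66, -0.85, 0, 0, 0, 0, 0.68], [0.66, -0.85, 0, 0, 0, 0, 0.68], [0, 0, 0, 0, 0, 0, 0.68], [0, 0, 0, 0, 0, 0, 0.68]],
])

```text
clock: 19.42
position: [0.4189, -0.1946, 0.1178]
orientation: [0.137, -3.138, -0.001]
force: [0.6, 0.3, 0.1]
finger_gap: 0.68
grip_force: 0.0
```

```bash
python3 - <<'E'
from h import *
C,im,ps=look("wrist","w8")
if not ps: ps=plates(C,im,.007,(40,108))
for p in ps: go(p[0][0]/1000,p[0][1]/1000,0,p[1])
E
```

```text
(no output)
```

View pics/w8.png

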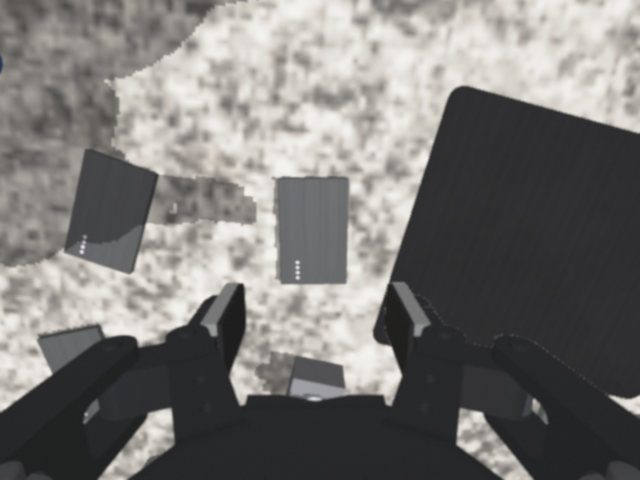

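The third plate spans (278,178) to (347,283). The next one is at left, with corners (86,149), (157,172), (132,272) and (65,250).

```bash
python3 - <<'E'
from h import *
C=cal("wrist")
for q in ([(278,178),(348,178),(347,283),(282,283)],[(86,149),(157,172),(132,272),(65,250)]):
    P=ray(C,q,.007); r=rect(P); print(r); go(r[0][0]/1000,r[0][1]/1000,.001,r[1])
d=np.load("w8.npy"); W=cloud(C,d); z=cv2.medianBlur(W[...,2].astype(np.float32),5); print("plate z",z[200:260:20,310],"table",z[60:160:30,310])
E
```

```text
(array([ 417.6, -194.5]), 5.7, array([79.1, 49. ]))
pos [ 0.4191 -0.1944  0.1179] F [ 0.  -0.1  0.2] gap 0.68 t 19.5
 -> (np.float64(0.4176), np.float64(-0.1945), 0.001, 5.7) TURN/8 [ 0.01 -0.   -0.08] then SHIFT/.03 [0.05 0.   3.9 ] | shift before turn [ 0.05 -0.    3.9 ]
(array([ 415.3, -341.1]), -15.1, array([78.6, 50. ]))
pos [ 0.4191 -0.1944  0.1179] F [ 0.  -0.1  0.2] gap 0.68 t 19.5
 -> (np.float64(0.4153), np.float64(-0.3411), 0.001, -15.1) TURN/8 [ 0.   -0.    2.52] then SHIFT/.03 [-1.15 -4.75  3.9 ] | shift before turn [ 0.55 -4.86  3.89]
plate z [0.00738542 0.00743484 0.00740756] table [0.00042497 0.0005656  0.00062712 0.00086773]
```

Request:
send_rows([
  [[0.05, 0, 0.8, 0, 0, -0.08, 0.68], [0, 0, 0.9, 0, 0, 0, 0.68], [0, 0, 0.9, 0, 0, 0, 0.68], [0, 0, 0.8, 0, 0, 0, 0.68], [0, 0, 0.38, 0, 0, 0, 0.68], [0, 0, 0.1, 0, 0, 0, 0.68], [0, 0, 0, 0, 0, 0, 0.68]],
])

```text
clock: 20.35
position: [0.4178, -0.1953, 0.0023]
orientation: [-0.155, 3.137, -0.001]
force: [-0.1, 0.9, 0.4]
finger_gap: 0.679
grip_force: 0.0
```

Request:
send_rows([
  [[0, 0, 0, 0, 0, 0, 0.4], [0, 0, 0, 0, 0, 0, 0.4], [0, 0, 0, 0, 0, 0, 0.4], [0, 0, 0, 0, 0, 0, 0.4], [0, 0, -0.4, 0, 0, 0, 0.4], [0, 0, -0.8, 0, 0, 0, 0.4], [0, 0, -0.9, 0, 0, 0, 0.4], [0, 0, -0.9, 0, 0, 0, 0.4], [0, 0, -0.9, 0, 0, 0, 0.4], [0, 0, 0, 0, 0, 0, 0.4]],
])

```text
clock: 21.6
position: [0.418, -0.1958, 0.1208]
orientation: [-0.155, 3.135, -0.005]
force: [-0.4, 0.6, -1.7]
finger_gap: 0.533
grip_force: 61.5
```

```bash
cat >> h.py <<'E'
def dplates(C,d,z0=.004,z1=.012):
    W=cloud(C,cv2.medianBlur(d,5)); m=((W[...,2]>z0)&(W[...,2]<z1)).astype(np.uint8)
    m=cv2.morphologyEx(m,cv2.MORPH_OPEN,np.ones((7,7))); out=[]
    for c in cv2.findContours(m,cv2.RETR_EXTERNAL,cv2.CHAIN_APPROX_NONE)[0]:
        if cv2.contourArea(c)<300: continue
        p=c[:,0]; r=rect(ray(C,p,(z0+z1)/2-.001))
        if 70<r[2][0]<92 and 43<r[2][1]<60: out.append(r); print("dplate px",p.mean(0).round(),*r)
    return out
E
python3 - <<'E'
from h import *
go(.5930,.0765,.12,-.6)
E
```

```text
pos [ 0.418  -0.1958  0.1208] F [-0.4  0.6 -1.7] gap 0.533 t 21.6
 -> (0.593, 0.0765, 0.12, -0.6) TURN/8 [-0.02  0.02  0.78] then SHIFT/.03 [-5.74  9.14  0.03] | shift before turn [-6.7   8.46  0.02]
```

Request:
send_rows([
  [[0, 0, 0, 0, 0, 0.78, 0.4], [-0.57, 0.9, 0, 0, 0, 0, 0.4], [-0.57, 0.9, 0, 0, 0, 0, 0.4], [-0.57, 0.9, 0, 0, 0, 0, 0.4], [-0.57, 0.9, 0, 0, 0, 0, 0.4], [-0.57, 0.9, 0, 0, 0, 0, 0.4], [-0.57, 0.9, 0, 0, 0, 0, 0.4], [-0.57, 0.9, 0, 0, 0, 0, 0.4], [-0.57, 0.9, 0, 0, 0, 0, 0.4], [-0.57, 0.9, 0, 0, 0, 0, 0.4], [-0.57, 0.9, 0, 0, 0, 0, 0.4], [0, 0, 0, 0, 0, 0, 0.4], [0, 0, 0, 0, 0, 0, 0.4]],
])

```text
clock: 23.22
position: [0.5905, 0.0725, 0.1179]
orientation: [-0.016, -3.14, 0.0]
force: [0.1, -1.0, -2.0]
finger_gap: 0.529
grip_force: 61.6
```

```bash
python3 held.py w9
```

```text
held top plane in tool z: slope x,y [ 0.001 -0.001] offset mm -3.8 x range [-0.0385  0.0398]
pos [0.5905 0.0725 0.1179] F [ 0.1 -1.  -2. ] gap 0.529 t 23.2
 -> (0.593, 0.0765, 0.116, -0.6) TURN/8 [-0.   -0.01  0.  ] then SHIFT/.03 [-0.08  0.13  0.06] | shift before turn [-0.08  0.13  0.06]
```

Request:
send_rows([
  [[-0.08, 0.13, 0.7, 0, 0, 0, 0.4], [0, 0, 0.8, 0, 0, 0, 0.4], [0, 0, 0.7, 0, 0, 0, 0.4], [0, 0, 0.5, 0, 0, 0, 0.4], [0, 0, 0.25, 0, 0, 0, 0.4], [0, 0, 0.08, 0, 0, 0, 0.4], [0, 0, 0, 0, 0, 0, 0.4]],
])

```text
clock: 24.15
position: [0.5939, 0.0767, 0.0284]
orientation: [0.016, 3.141, -0.0]
force: [-0.6, 0.1, -2.5]
finger_gap: 0.53
grip_force: 61.6
```

Request:
send_rows([
  [[0, 0, 0, 0, 0, 0, 0.65], [0, 0, 0, 0, 0, 0, 0.65], [0, 0, -0.3, 0, 0, 0, 0.65], [0, 0, -0.8, 0, 0, 0, 0.65], [0, 0, -0.8, 0, 0, 0, 0.65], [0, 0, -0.8, 0, 0, 0, 0.68], [0, 0, -0.5, 0, 0, 0, 0.68], [0, 0, 0, 0, 0, 0, 0.68]],
])

```text
clock: 25.15
position: [0.594, 0.0768, 0.125]
orientation: [0.016, 3.139, -0.0]
force: [-0.9, -0.8, -0.2]
finger_gap: 0.681
grip_force: 0.0
```

```bash
python3 - <<'E'
from h import *
C,im,_=look("wrist","w10"); d=np.load("w10.npy"); dplates(C,d,.0245,.035)
C,im,_=look("top","t10"); dplates(C,np.load("t10.npy"))
go(.416,-.342,.12,-15)
E
```

```text
dplate px [316. 239.] [596.5  78.2] -0.6 [85.2 50.7]
plate px [465. 286.] [ 416.3 -342.7] -15.1 [78.5 50.2]
plate px [472. 228.] [ 552.2 -370.1] 16.0 [78.6 49.8]
dplate px [465. 285.] [ 417.8 -343.7] -13.7 [77.6 47.8]
dplate px [472. 228.] [ 553.6 -370.3] 13.8 [77.4 49.3]
pos [0.5933 0.0768 0.1233] F [-0.3 -0.5  0.1] gap 0.679 t 25.2
 -> (0.416, -0.342, 0.12, -15) TURN/8 [-0.   -0.01  1.8 ] then SHIFT/.03 [  2.09 -15.01   0.11] | shift before turn [  5.76 -14.02   0.11]
```

Request:
send_rows([
  [[0.6, -0.93, 0, 0, 0, 0, 0.68], [0.6, -0.93, 0, 0, 0, 0, 0.68], [0.6, -0.93, 0, 0, 0, 0, 0.68], [0.6, -0.93, 0, 0, 0, 0, 0.68], [0.6, -0.93, 0, 0, 0, 0, 0.68], [0.6, -0.93, 0, 0, 0, 0, 0.68], [0.6, -0.93, 0, 0, 0, 0, 0.68], [0.6, -0.93, 0, 0, 0, 0, 0.68], [0.6, -0.93, 0, 0, 0, 0, 0.68], [0.36, -0.93, 0, 0, 0, 0, 0.68], [0, -0.93, 0, 0, 0, 0, 0.68], [0, -0.93, 0, 0, 0, 0, 0.68], [0, -0.93, 0, 0, 0, 0, 0.68], [0, -0.93, 0, 0, 0, 0, 0.68], [0, -0.95, 0, 0, 0, 0, 0.68], [0, 0, 0, 0, 0, 0.9, 0.68], [0, 0, 0, 0, 0, 0.9, 0.68], [0, 0, 0, 0, 0, 0, 0.68]],
])

```text
clock: 27.5
position: [0.4163, -0.3403, 0.123]
orientation: [-0.408, -3.114, -0.002]
force: [-0.2, 1.1, 0.2]
finger_gap: 0.679
grip_force: 0.0
```

```bash
python3 - <<'E'
from h import *
C,im,_=look("wrist","w11"); ps=dplates(C,np.load("w11.npy"))
for p in ps: go(p[0][0]/1000,p[0][1]/1000,0.001,p[1])
E
```

```text
plate px [310. 231.] [ 416.  -342.8] -16.5 [79.1 49.9]
dplate px [312. 232.] [ 417.  -342.5] -15.7 [80.  49.9]
pos [ 0.4163 -0.3403  0.1232] F [ 0.3 -0.6 -0.1] gap 0.686 t 27.6
 -> (np.float64(0.417), np.float64(-0.3425), 0.001, -15.7) TURN/8 [ 0.01 -0.01  0.11] then SHIFT/.03 [-0.04 -0.07  4.07] | shift before turn [-0.05 -0.07  4.07]
```

Request:
send_rows([
  [[-0.03, -0.07, 0.9, 0, 0, 0.1, 0.68], [0, 0, 0.9, 0, 0, 0, 0.68], [0, 0, 0.9, 0, 0, 0, 0.68], [0, 0, 0.9, 0, 0, 0, 0.68], [0, 0, 0.4, 0, 0, 0, 0.68], [0, 0, 0.07, 0, 0, 0, 0.68], [0, 0, 0, 0, 0, 0, 0.68]],
])

```text
clock: 28.42
position: [0.4171, -0.3431, 0.0025]
orientation: [0.431, 3.111, -0.001]
force: [-0.2, 0.5, 0.3]
finger_gap: 0.679
grip_force: 0.0
```

Request:
send_rows([
  [[0, 0, 0, 0, 0, 0, 0.4], [0, 0, 0, 0, 0, 0, 0.4], [0, 0, 0, 0, 0, 0, 0.4], [0, 0, 0, 0, 0, 0, 0.4], [0, 0, -0.4, 0, 0, 0, 0.4], [0, 0, -0.8, 0, 0, 0, 0.4], [0, 0, -0.9, 0, 0, 0, 0.4], [0, 0, -0.9, 0, 0, 0, 0.4], [0, 0, -0.9, 0, 0, 0, 0.4], [0, 0, 0, 0, 0, -0.93, 0.4], [0, 0, 0, 0, 0, -0.93, 0.4], [0, 0, 0, 0, 0, 0, 0.4]],
])

```text
clock: 29.92
position: [0.4168, -0.3427, 0.1195]
orientation: [0.027, 3.141, -0.001]
force: [0.6, -0.8, -1.4]
finger_gap: 0.529
grip_force: 61.4
```

```bash
python3 - <<'E'
from h import *
go(.5930,.0765,.12,-.6)
E
```

```text
pos [ 0.4168 -0.3427  0.1195] F [ 0.6 -0.8 -1.4] gap 0.529 t 29.9
 -> (0.593, 0.0765, 0.12, -0.6) TURN/8 [-0.    0.   -0.05] then SHIFT/.03 [-5.73 14.03 -0.02] | shift before turn [-5.64 14.07 -0.02]
```

Request:
send_rows([
  [[0, 0.94, 0, 0, 0, -0.05, 0.4], [0, 0.94, 0, 0, 0, 0, 0.4], [0, 0.94, 0, 0, 0, 0, 0.4], [0, 0.94, 0, 0, 0, 0, 0.4], [0, 0.94, 0, 0, 0, 0, 0.4], [-0.5, 0.94, 0, 0, 0, 0, 0.4], [-0.58, 0.94, 0, 0, 0, 0, 0.4], [-0.58, 0.94, 0, 0, 0, 0, 0.4], [-0.58, 0.94, 0, 0, 0, 0, 0.4], [-0.58, 0.94, 0, 0, 0, 0, 0.4], [-0.58, 0.94, 0, 0, 0, 0, 0.4], [-0.58, 0.94, 0, 0, 0, 0, 0.4], [-0.58, 0.94, 0, 0, 0, 0, 0.4], [-0.58, 0.94, 0, 0, 0, 0, 0.4], [-0.58, 0.94, 0, 0, 0, 0, 0.4], [0, 0, 0, 0, 0, 0, 0.4], [0, 0, 0, 0, 0, 0, 0.4]],
])

```text
clock: 32.05
position: [0.592, 0.0784, 0.1189]
orientation: [-0.016, -3.141, 0.0]
force: [0.2, 0.0, -2.0]
finger_gap: 0.527
grip_force: 61.5
```

```bash
python3 held.py w12
```

```text
held top plane in tool z: slope x,y [-0.    -0.003] offset mm -3.6 x range [-0.0388  0.0399]
pos [0.592  0.0784 0.1189] F [ 0.2  0.  -2. ] gap 0.527 t 32.0
 -> (0.593, 0.0765, 0.116, -0.6) TURN/8 [-0. -0.  0.] then SHIFT/.03 [-0.03 -0.06  0.1 ] | shift before turn [-0.03 -0.06  0.1 ]
```

Request:
send_rows([
  [[-0.03, -0.06, 0.7, 0, 0, 0, 0.4], [0, 0, 0.8, 0, 0, 0, 0.4], [0, 0, 0.6, 0, 0, 0, 0.4], [0, 0, 0.4, 0, 0, 0, 0.4], [0, 0, 0.25, 0, 0, 0, 0.4], [0, 0, 0.08, 0, 0, 0, 0.4], [0, 0, 0, 0, 0, 0, 0.4]],
])

```text
clock: 32.98
position: [0.5935, 0.0768, 0.0343]
orientation: [0.014, 3.141, -0.0]
force: [-0.4, -0.5, -1.1]
finger_gap: 0.53
grip_force: 61.5
```

Request:
send_rows([
  [[0, 0, 0, 0, 0, 0, 0.65], [0, 0, 0, 0, 0, 0, 0.65], [0, 0, -0.3, 0, 0, 0, 0.65], [0, 0, -0.8, 0, 0, 0, 0.65], [0, 0, -0.8, 0, 0, 0, 0.65], [0, 0, -0.7, 0, 0, 0, 0.68], [0, 0, -0.4, 0, 0, 0, 0.68], [0, 0, 0, 0, 0, 0, 0.68]],
])

```text
clock: 33.98
position: [0.5936, 0.0769, 0.1247]
orientation: [0.014, 3.14, -0.0]
force: [-0.3, 0.5, 0.2]
finger_gap: 0.68
grip_force: 0.0
```

```bash
python3 - <<'E'
from h import *
C,im,_=look("wrist","w13"); d=np.load("w13.npy"); dplates(C,d,.0315,.042)
C,im,_=look("top","t13"); dplates(C,np.load("t13.npy"))
go(.416,-.30,.12,16);go(.552,-.370,.12,16)
E
```

```text
dplate px [316. 243.] [596.4  78.1] -0.0 [86.9 50.3]
plate px [472. 228.] [ 552.2 -370.1] 16.0 [78.6 49.8]
dplate px [472. 228.] [ 553.6 -370.7] 16.8 [77.8 49.8]
pos [0.593  0.0769 0.1233] F [-0.6 -0.2 -0.4] gap 0.681 t 34.1
 -> (0.416, -0.3, 0.12, 16) TURN/8 [ 0.   -0.01 -2.06] then SHIFT/.03 [  9.13 -10.45   0.11] | shift before turn [  5.79 -12.62   0.12]
pos [0.593  0.0769 0.1233] F [-0.6 -0.2 -0.4] gap 0.681 t 34.1
 -> (0.552, -0.37, 0.12, 16) TURN/8 [ 0.   -0.01 -2.06] then SHIFT/.03 [  5.42 -13.94   0.11] | shift before turn [  1.23 -14.91   0.11]
```

Request:
send_rows([
  [[0.6, -0.93, 0, 0, 0, 0, 0.68], [0.6, -0.93, 0, 0, 0, 0, 0.68], [0.6, -0.93, 0, 0, 0, 0, 0.68], [0.6, -0.93, 0, 0, 0, 0, 0.68], [0.6, -0.93, 0, 0, 0, 0, 0.68], [0.6, -0.93, 0, 0, 0, 0, 0.68], [0.6, -0.93, 0, 0, 0, 0, 0.68], [0, -0.93, 0, 0, 0, 0, 0.68], [0, -0.93, 0, 0, 0, 0, 0.68], [0, -0.93, 0, 0, 0, 0, 0.68], [0, -0.93, 0, 0, 0, 0, 0.68], [0, -0.93, 0, 0, 0, 0, 0.68], [-0.7, -0.93, 0, 0, 0, 0, 0.68], [-0.7, -0.93, 0, 0, 0, 0, 0.68], [-0.7, -0.93, 0, 0, 0, 0, 0.68], [-0.7, -0.93, 0, 0, 0, 0, 0.68], [0, 0, 0, 0, 0, -0.7, 0.68], [0, 0, 0, 0, 0, -0.7, 0.68], [0, 0, 0, 0, 0, -0.66, 0.68], [0, 0, 0, 0, 0, 0, 0.68]],
])

```text
clock: 36.58
position: [0.5471, -0.3689, 0.1229]
orientation: [0.435, -3.11, -0.002]
force: [-0.3, -0.3, -0.0]
finger_gap: 0.68
grip_force: 0.0
```

```bash
python3 - <<'E'
from h import *
C,im,_=look("wrist","w14"); ps=dplates(C,np.load("w14.npy"))
for p in ps: go(p[0][0]/1000,p[0][1]/1000,0.001,p[1])
E
```

```text
plate px [308. 235.] [ 552.8 -371.3] 17.0 [79.6 50.3]
dplate px [310. 238.] [ 553.6 -370. ] 17.0 [80.2 49.6]
pos [ 0.5471 -0.3689  0.1231] F [ 0.1  0.9 -0. ] gap 0.68 t 36.6
 -> (np.float64(0.5536), np.float64(-0.37), 0.001, 17.0) TURN/8 [ 0.01 -0.   -0.14] then SHIFT/.03 [-0.2  -0.1   4.07] | shift before turn [-0.2  -0.1   4.07]
```

Request:
send_rows([
  [[-0.2, -0.1, 0.9, 0, 0, -0.14, 0.68], [0, 0, 0.9, 0, 0, 0, 0.68], [0, 0, 0.9, 0, 0, 0, 0.68], [0, 0, 0.9, 0, 0, 0, 0.68], [0, 0, 0.4, 0, 0, 0, 0.68], [0, 0, 0.07, 0, 0, 0, 0.68], [0, 0, 0, 0, 0, 0, 0.68]],
])

```text
clock: 37.5
position: [0.5543, -0.3707, 0.0027]
orientation: [-0.466, 3.106, -0.002]
force: [0.4, 0.4, 0.5]
finger_gap: 0.682
grip_force: 0.0
```

Request:
send_rows([
  [[0, 0, 0, 0, 0, 0, 0.4], [0, 0, 0, 0, 0, 0, 0.4], [0, 0, 0, 0, 0, 0, 0.4], [0, 0, 0, 0, 0, 0, 0.4], [0, 0, -0.4, 0, 0, 0, 0.4], [0, 0, -0.8, 0, 0, 0, 0.4], [0, 0, -0.9, 0, 0, 0, 0.4], [0, 0, -0.9, 0, 0, 0, 0.4], [0, 0, -0.9, 0, 0, 0, 0.4], [0, 0, 0, 0, 0, 0.73, 0.4], [0, 0, 0, 0, 0, 0.73, 0.4], [0, 0, 0, 0, 0, 0.73, 0.4], [0, 0, 0, 0, 0, 0, 0.4]],
])

```text
clock: 39.12
position: [0.5539, -0.3704, 0.1196]
orientation: [0.01, 3.141, -0.001]
force: [0.1, -0.7, -2.1]
finger_gap: 0.526
grip_force: 61.3
```

```bash
python3 - <<'E'
from h import *
go(.5930,.0765,.12,-.6)
E
```

```text
pos [ 0.5539 -0.3704  0.1196] F [ 0.1 -0.7 -2.1] gap 0.526 t 39.1
 -> (0.593, 0.0765, 0.12, -0.6) TURN/8 [-0.    0.    0.03] then SHIFT/.03 [-1.150e+00  1.491e+01 -1.000e-02] | shift before turn [-1.2  14.9  -0.02]
```

Request:
send_rows([
  [[0.7, 0.5, 0, 0, 0, 0.03, 0.4], [0.7, 0.9, 0, 0, 0, 0, 0.4], [0.7, 0.9, 0, 0, 0, 0, 0.4], [0.7, 0.9, 0, 0, 0, 0, 0.4], [0, 0.9, 0, 0, 0, 0, 0.4], [0, 0.9, 0, 0, 0, 0, 0.4], [0, 0.9, 0, 0, 0, 0, 0.4], [0, 0.9, 0, 0, 0, 0, 0.4], [0, 0.9, 0, 0, 0, 0, 0.4], [0, 0.9, 0, 0, 0, 0, 0.4], [-0.55, 0.9, 0, 0, 0, 0, 0.4], [-0.55, 0.9, 0, 0, 0, 0, 0.4], [-0.55, 0.9, 0, 0, 0, 0, 0.4], [-0.6, 0.9, 0, 0, 0, 0, 0.4], [-0.6, 0.9, 0, 0, 0, 0, 0.4], [-0.6, 0.9, 0, 0, 0, 0, 0.4], [-0.6, 0.9, 0, 0, 0, 0, 0.4], [0, 0, 0, 0, 0, 0, 0.4], [0, 0, 0, 0, 0, 0, 0.4]],
])

```text
clock: 41.5
position: [0.5962, 0.0758, 0.119]
orientation: [-0.016, -3.141, 0.0]
force: [-0.7, -0.3, -1.7]
finger_gap: 0.524
grip_force: 61.3
```

```bash
python3 held.py w15
```

```text
held top plane in tool z: slope x,y [ 0.002 -0.003] offset mm -3.3 x range [-0.0379  0.0405]
pos [0.5962 0.0758 0.119 ] F [-0.7 -0.3 -1.7] gap 0.524 t 41.5
 -> (0.593, 0.0765, 0.116, -0.6) TURN/8 [-0. -0.  0.] then SHIFT/.03 [0.11 0.02 0.1 ] | shift before turn [0.11 0.02 0.1 ]
```

Request:
send_rows([
  [[0.11, 0.02, 0.6, 0, 0, 0, 0.4], [0, 0, 0.7, 0, 0, 0, 0.4], [0, 0, 0.6, 0, 0, 0, 0.4], [0, 0, 0.4, 0, 0, 0, 0.4], [0, 0, 0.2, 0, 0, 0, 0.4], [0, 0, 0.09, 0, 0, 0, 0.4], [0, 0, 0, 0, 0, 0, 0.4]],
])

```text
clock: 42.42
position: [0.5934, 0.0767, 0.0414]
orientation: [0.018, 3.141, -0.0]
force: [0.1, 0.3, -0.6]
finger_gap: 0.524
grip_force: 61.4
```

Request:
send_rows([
  [[0, 0, 0, 0, 0, 0, 0.65], [0, 0, 0, 0, 0, 0, 0.65], [0, 0, -0.3, 0, 0, 0, 0.65], [0, 0, -0.8, 0, 0, 0, 0.65], [0, 0, -0.8, 0, 0, 0, 0.65], [0, 0, -0.5, 0, 0, 0, 0], [0, 0, 0, 0, 0, 0, 0], [0, 0, 0, 0, 0, 0, 0], [0, 0, 0, 0, 0, 0, 0]],
])

```text
clock: 43.55
position: [0.5929, 0.0768, 0.1122]
orientation: [-0.018, -3.14, -0.0]
force: [0.3, -0.4, -0.1]
finger_gap: 0.001
grip_force: 0.0
```

```bash
python3 - <<'E'
from h import *
C,im,_=look("wrist","w16"); d=np.load("w16.npy"); dplates(C,d,.0385,.0475)
C,im,_=look("top","t16"); dplates(C,np.load("t16.npy"))
go(.5965,.098-.085,.10,-.6); go(.5965,.098-.085,.012,-.6)
E
```

```text
pos [0.5931 0.0768 0.1125] F [-0.4 -0.  -0.2] gap 0.001 t 43.6
 -> (0.5965, 0.012999999999999998, 0.1, -0.6) TURN/8 [ 0.   -0.01 -0.01] then SHIFT/.03 [-0.14 -2.12  0.42] | shift before turn [-0.14 -2.12  0.42]
pos [0.5931 0.0768 0.1125] F [-0.4 -0.  -0.2] gap 0.001 t 43.6
 -> (0.5965, 0.012999999999999998, 0.012, -0.6) TURN/8 [ 0.   -0.01 -0.01] then SHIFT/.03 [-0.14 -2.12  3.35] | shift before turn [-0.14 -2.12  3.35]
```

View pics/w16.png

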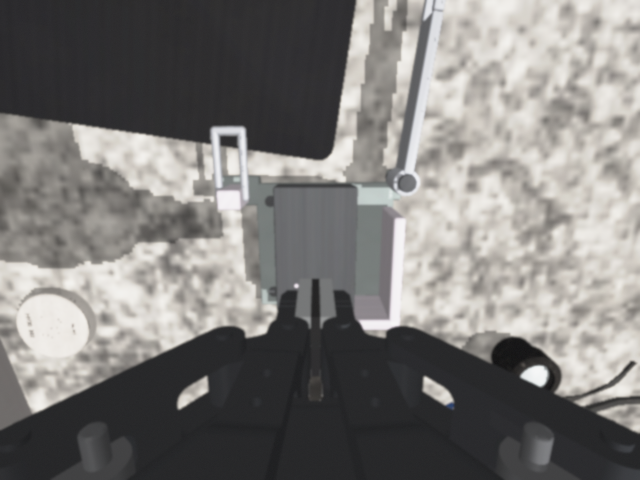

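The five-plate stack is well aligned, with its top face spanning (275,185) to (355,300). The hasp is open. Next is the front tap with the fingers shut.

Request:
send_rows([
  [[0.8, 0, 0, 0, 0, 0, 0], [0.8, 0, 0, 0, 0, 0, 0], [0.84, 0, 0, 0, 0, 0, 0], [0, 0, 0.9, 0, 0, 0, 0], [0, 0, 0.9, 0, 0, 0, 0], [0, 0, 0.9, 0, 0, 0, 0], [0, 0, 0.6, 0, 0, 0, 0], [0, 0, 0.1, 0, 0, 0, 0], [0, 0, 0, 0, 0, 0, 0]],
])

```text
clock: 44.78
position: [0.5203, 0.0776, 0.0114]
orientation: [0.018, 3.141, -0.0]
force: [-0.7, -0.3, -0.2]
finger_gap: 0.003
grip_force: 0.0
```

Request:
send_rows([
  [[-0.2, 0, 0, 0, 0, 0, 0], [-0.2, 0, 0, 0, 0, 0, 0], [-0.1, 0, 0, 0, 0, 0, 0], [-0.1, 0, 0, 0, 0, 0, 0], [0, 0, 0, 0, 0, 0, 0]],
])

```text
clock: 45.4
position: [0.5382, 0.0774, 0.0111]
orientation: [0.018, 3.141, 0.0]
force: [-0.2, -0.2, -0.0]
finger_gap: 0.001
grip_force: 0.0
```

Now I'll advance 1–2 mm at a time until it makes contact.

Request:
send_rows([
  [[-0.08, 0, 0, 0, 0, 0, 0], [-0.08, 0, 0, 0, 0, 0, 0], [0, 0, 0, 0, 0, 0, 0]],
])

```text
clock: 45.78
position: [0.543, 0.0773, 0.0111]
orientation: [0.018, 3.142, 0.0]
force: [-0.3, -0.1, 0.1]
finger_gap: 0.002
grip_force: 0.0
```

Request:
send_rows([
  [[-0.06, 0, 0, 0, 0, 0, 0], [0, 0, 0, 0, 0, 0, 0]],
])

```text
clock: 46.02
position: [0.544, 0.0774, 0.011]
orientation: [-0.018, -3.14, -0.0]
force: [-4.1, 0.2, 3.3]
finger_gap: 0.001
grip_force: 2.1
```

Request:
send_rows([
  [[-0.06, 0, 0, 0, 0, 0, 0], [0, 0, 0, 0, 0, 0, 0]],
])

```text
clock: 46.28
position: [0.5461, 0.0773, 0.011]
orientation: [-0.018, -3.141, -0.0]
force: [-4.7, 0.6, 2.2]
finger_gap: -0.001
grip_force: 2.3
```

Request:
send_rows([
  [[-0.05, 0, 0, 0, 0, 0, 0], [0, 0, 0, 0, 0, 0, 0]],
])

```text
clock: 46.52
position: [0.5461, 0.0774, 0.011]
orientation: [-0.018, -3.137, 0.0]
force: [-10.8, -0.2, 6.8]
finger_gap: -0.001
grip_force: 5.4
```

Request:
send_rows([
  [[-0.05, 0, 0, 0, 0, 0, 0], [0, 0, 0, 0, 0, 0, 0]],
])

```text
clock: 46.78
position: [0.5461, 0.0774, 0.011]
orientation: [-0.017, -3.134, 0.0]
force: [-17.1, -1.3, 11.6]
finger_gap: -0.002
grip_force: 8.7
```

Request:
send_rows([
  [[0.2, 0, 0, 0, 0, 0, 0], [0.8, 0, 0, 0, 0, 0, 0], [0, 0, -0.9, 0, 0, 0, 0], [0, 0, -0.9, 0, 0, 0, 0], [0, 0, -0.9, 0, 0, 0, 0], [0, 0, 0, 0, 0, 0, 0]],
])

```text
clock: 47.52
position: [0.5211, 0.0775, 0.0939]
orientation: [0.018, 3.136, -0.001]
force: [0.3, 0.8, -0.7]
finger_gap: -0.003
grip_force: 0.0
```

```bash
python3 - <<'E'
from h import *
print(telemetry.get_obs()["q"]); go(.597,.015,.09,-.6); go(.597,.015,.09,89.4); go(.597,.015,.09,-90.6)
E
```

```text
[-7.73841245e-02  4.82952094e-01  1.57175069e+00  9.08878429e-05
  1.08096810e+00 -1.63646589e+00]
pos [0.5211 0.0775 0.0939] F [ 0.3  0.8 -0.7] gap -0.003 t 47.5
 -> (0.597, 0.015, 0.09, -0.6) TURN/8 [-0.    0.04 -0.01] then SHIFT/.03 [-2.55 -2.06  0.13] | shift before turn [-2.55 -2.05  0.15]
pos [0.5211 0.0775 0.0939] F [ 0.3  0.8 -0.7] gap -0.003 t 47.5
 -> (0.597, 0.015, 0.09, 89.4) TURN/8 [ -0.04   0.03 -11.26] then SHIFT/.03 [ 2.06 -2.55  0.13] | shift before turn [-2.55 -2.05  0.15]
pos [0.5211 0.0775 0.0939] F [ 0.3  0.8 -0.7] gap -0.003 t 47.5
 -> (0.597, 0.015, 0.09, -90.6) TURN/8 [ 0.03  0.04 11.24] then SHIFT/.03 [-2.06  2.55  0.13] | shift before turn [-2.55 -2.05  0.15]
```

Request:
send_rows([
  [[0, -0.69, 0, 0, 0.04, 0, 0], [-0.85, -0.69, 0, 0, 0, 0, 0], [-0.85, -0.67, 0, 0, 0, 0, 0], [-0.85, 0, 0, 0, 0, 0, 0], [0, 0, 0, 0, 0, 0.94, 0], [0, 0, 0, 0, 0, 0.94, 0], [0, 0, 0, 0, 0, 0.94, 0], [0, 0, 0, 0, 0, 0.94, 0], [0, 0, 0, 0, 0, 0.94, 0], [0, 0, 0, 0, 0, 0.94, 0], [0, 0, 0, 0, 0, 0.94, 0], [0, 0, 0, 0, 0, 0.94, 0], [0, 0, 0, 0, 0, 0.94, 0], [0, 0, 0, 0, 0, 0.94, 0], [0, 0, 0, 0, 0, 0.94, 0], [0, 0, 0, 0, 0, 0.92, 0], [0, 0, 0, 0, 0, 0, 0]],
])

```text
clock: 49.65
position: [0.5953, 0.0152, 0.0907]
orientation: [-2.232, -2.205, 0.007]
force: [-0.2, -0.4, -0.9]
finger_gap: 0.0
grip_force: 0.0
```

```bash
python3 - <<'E'
from h import *
go(.597,.02,.012,-90.6)
E
```

```text
pos [0.5953 0.0152 0.0907] F [-0.2 -0.4 -0.9] gap 0.0 t 49.6
 -> (0.597, 0.02, 0.012, -90.6) TURN/8 [-0.04 -0.   -0.01] then SHIFT/.03 [0.16 0.06 2.62] | shift before turn [0.16 0.07 2.62]
```

Request:
send_rows([
  [[0, 0.05, 0.9, -0.04, 0, 0, 0], [0, 0, 0.9, 0, 0, 0, 0], [0, 0, 0.6, 0, 0, 0, 0], [0, 0, 0.2, 0, 0, 0, 0], [0.3, 0, 0, 0, 0, 0, 0], [0.3, 0, 0, 0, 0, 0, 0], [0.1, 0, 0, 0, 0, 0, 0], [0, 0, 0, 0, 0, 0, 0]],
])

```text
clock: 50.65
position: [0.597, 0.0366, 0.0141]
orientation: [2.235, 2.207, 0.001]
force: [0.5, -0.6, -0.6]
finger_gap: -0.0
grip_force: 0.0
```

Request:
send_rows([
  [[0.1, 0, 0, 0, 0, 0, 0], [0.1, 0, 0, 0, 0, 0, 0], [0.1, 0, 0, 0, 0, 0, 0], [0.1, 0, 0, 0, 0, 0, 0], [0.1, 0, 0, 0, 0, 0, 0], [0, 0, 0, 0, 0, 0, 0]],
])

```text
clock: 51.4
position: [0.5972, 0.0515, 0.0138]
orientation: [-2.236, -2.207, -0.001]
force: [0.1, -2.1, 1.4]
finger_gap: -0.003
grip_force: 1.3
```

Request:
send_rows([
  [[-0.1, 0, 0.08, 0, 0, 0, 0], [0.1, 0, 0, 0, 0, 0, 0], [0.1, 0, 0, 0, 0, 0, 0], [0.1, 0, 0, 0, 0, 0, 0], [0.07, 0, 0, 0, 0, 0, 0], [0, 0, 0, 0, 0, 0, 0]],
])

```text
clock: 52.15
position: [0.5971, 0.0595, 0.0112]
orientation: [-2.235, -2.207, 0.0]
force: [-0.5, -1.2, -1.2]
finger_gap: -0.001
grip_force: 0.9
```

Request:
send_rows([
  [[0.06, 0, 0, 0, 0, 0, 0], [0, 0, 0, 0, 0, 0, 0]],
])

```text
clock: 52.4
position: [0.5973, 0.0607, 0.0113]
orientation: [2.236, 2.206, -0.001]
force: [-0.4, -5.7, -2.2]
finger_gap: -0.001
grip_force: 2.4
```

Request:
send_rows([
  [[0.06, 0, 0, 0, 0, 0, 0], [0, 0, 0, 0, 0, 0, 0]],
])

```text
clock: 52.65
position: [0.5973, 0.0618, 0.0113]
orientation: [2.235, 2.206, -0.002]
force: [-0.8, -8.8, -1.9]
finger_gap: -0.002
grip_force: 4.2
```

Request:
send_rows([
  [[0.06, 0, 0, 0, 0, 0, 0], [0, 0, 0, 0, 0, 0, 0]],
])

```text
clock: 52.9
position: [0.5973, 0.0619, 0.0113]
orientation: [2.234, 2.205, -0.005]
force: [-1.9, -18.4, -2.0]
finger_gap: -0.003
grip_force: 9.0
```

Request:
send_rows([
  [[0.03, 0, 0, 0, 0, 0, 0], [0, 0, 0, 0, 0, 0, 0]],
])

```text
clock: 53.15
position: [0.5973, 0.0619, 0.0114]
orientation: [2.234, 2.204, -0.007]
force: [-2.7, -23.0, -1.8]
finger_gap: -0.002
grip_force: 11.3
```

Request:
send_rows([
  [[-0.3, 0, 0, 0, 0, 0, 0], [-0.9, 0, 0, 0, 0, 0, 0], [0, 0, -0.9, 0, 0, 0, 0], [0, 0, -0.9, 0, 0, 0, 0], [0, 0, -0.9, 0, 0, 0, 0], [0, -0.9, 0, 0, 0, 0, 0], [0, -0.9, 0, 0, 0, 0, 0], [0, -0.8, 0, 0, 0, -0.94, 0], [0, 0, 0, 0, 0, -0.94, 0], [0, 0, 0, 0, 0, -0.94, 0], [0, 0, 0, 0, 0, -0.94, 0], [0, 0, 0, 0, 0, -0.94, 0], [0, 0, 0, 0, 0, -0.94, 0], [0, 0, 0, 0, 0, -0.94, 0], [0, 0, 0, 0, 0, -0.94, 0], [0, 0, 0, 0, 0, -0.94, 0], [0, 0, 0, 0, 0, -0.94, 0], [0, 0, 0, 0, 0, -0.94, 0], [0, 0, 0, 0, 0, -0.92, 0], [0, 0, 0, 0, 0, 0, 0]],
])

```text
clock: 55.65
position: [0.5189, 0.031, 0.0926]
orientation: [0.02, 3.141, 0.001]
force: [0.9, -0.2, -0.7]
finger_gap: 0.005
grip_force: 0.0
```

```bash
python3 - <<'E'
from h import *
C,im,_=look("wrist","w17"); cv2.imwrite("pics/w17c.png",cv2.resize(im[150:400,250:560],None,fx=2.4,fy=2.4))
go(.53,.098,.011,-.6)
E
```

```text
pos [0.5189 0.0309 0.0925] F [-0.7  0.5 -0.1] gap 0.0 t 55.7
 -> (0.53, 0.098, 0.011, -0.6) TURN/8 [ 0.    0.   -0.03] then SHIFT/.03 [-0.35  2.24  2.72] | shift before turn [-0.34  2.24  2.72]
```

View pics/w17c.png

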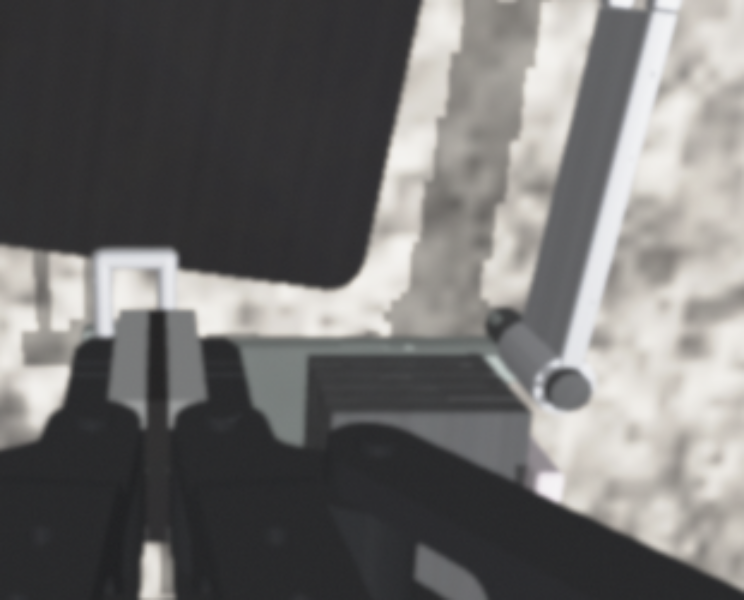

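The front and right faces look even. I'll tap the front once more, then the right side lightly.

Request:
send_rows([
  [[0, 0.9, 0, 0, 0, 0, 0], [0, 0.95, 0, 0, 0, 0, 0], [0, 0, 0.9, 0, 0, 0, 0], [0, 0, 0.9, 0, 0, 0, 0], [0, 0, 0.7, 0, 0, 0, 0], [-0.2, 0, 0.2, 0, 0, 0, 0], [-0.2, 0, 0, 0, 0, 0, 0], [-0.2, 0, 0, 0, 0, 0, 0], [-0.1, 0, 0, 0, 0, 0, 0], [-0.1, 0, 0, 0, 0, 0, 0], [0, 0, 0, 0, 0, 0, 0]],
])

```text
clock: 57.08
position: [0.5436, 0.0858, 0.0114]
orientation: [0.018, 3.141, -0.0]
force: [-0.5, 0.3, 0.1]
finger_gap: -0.004
grip_force: 0.0
```

Request:
send_rows([
  [[-0.06, 0, 0, 0, 0, 0, 0], [0, 0, 0, 0, 0, 0, 0]],
])

```text
clock: 57.32
position: [0.5453, 0.0858, 0.0113]
orientation: [0.018, 3.142, -0.0]
force: [0.0, 1.1, 0.0]
finger_gap: 0.003
grip_force: 0.0
```

Request:
send_rows([
  [[-0.06, 0, 0, 0, 0, 0, 0], [0, 0, 0, 0, 0, 0, 0]],
])

```text
clock: 57.58
position: [0.5463, 0.0858, 0.0112]
orientation: [-0.018, -3.14, 0.0]
force: [-4.7, 0.4, 2.8]
finger_gap: -0.0
grip_force: 2.3
```

Request:
send_rows([
  [[-0.08, 0, 0, 0, 0, 0, 0], [0, 0, 0, 0, 0, 0, 0]],
])

```text
clock: 57.82
position: [0.5463, 0.0858, 0.0111]
orientation: [-0.018, -3.134, 0.0]
force: [-15.3, -2.6, 9.3]
finger_gap: -0.003
grip_force: 7.4
```

Request:
send_rows([
  [[0.2, 0, 0, 0, 0, 0, 0], [0.8, 0, 0, 0, 0, 0, 0], [0, 0, -0.9, 0, 0, 0, 0], [0, 0, -0.9, 0, 0, 0, 0], [0, 0, -0.9, 0, 0, 0, 0], [0, 0, -0.5, 0, 0, 0, 0], [0, 0, 0, 0, 0, 0, 0]],
])

```text
clock: 58.7
position: [0.5203, 0.0861, 0.1082]
orientation: [0.018, 3.138, -0.0]
force: [0.1, 0.5, -0.1]
finger_gap: -0.002
grip_force: 0.0
```

```bash
python3 - <<'E'
from h import *
C,im,_=look("wrist","w18"); d=np.load("w18.npy"); W=cloud(C,d)
# stack top edges
m=(abs(W[...,2]-.0432)<.0022)&(W[...,0]>.54)&(W[...,0]<.65)&(W[...,1]>.03)&(W[...,1]<.135)
v,u=np.where(m); P=W[m]; print("top pts",P.min(0).round(4),np.percentile(P,[2,98],axis=0).round(4))
# hasp inner/outer: strap top at z .041
m=(abs(W[...,2]-.041)<.004)&(W[...,0]>.40)&(W[...,0]<.545)&(W[...,1]>.12)&(W[...,1]<.17)
P=W[m]; r=rect(P); print("hasp",r,P[:,0].min(),P[:,0].max())
go(.46,.175,.10,-.6)
E
```

```text
top pts [0.5401 0.0301 0.041 ] [[0.5425 0.031  0.0411]
 [0.6236 0.1344 0.0451]]
hasp (array([485.2, 140.7]), -8.5, array([122.1,   8.2])) 0.42449066461770907 0.5449776616698191
pos [0.5197 0.0861 0.1073] F [-0.6 -0.7 -0.2] gap -0.005 t 58.8
 -> (0.46, 0.175, 0.1, -0.6) TURN/8 [-0.    0.01 -0.01] then SHIFT/.03 [2.02 2.94 0.24] | shift before turn [2.03 2.94 0.24]
```

```bash
python3 - <<'E'
from h import *
y=np.radians(-.6); M=np.array([[np.cos(y),-np.sin(y)],[np.sin(y),np.cos(y)]]); O=np.array([.597,.0979])
H=np.array([-.0455,.033])
f=lambda q,d,r=.06: H+r*np.array([-np.sin(q),-np.cos(q)])+d*np.array([-np.cos(q),np.sin(q)])
s=O+M@(f(1.71,.03)); print("start",s); go(s[0],s[1],.09,-.6)
Q=np.r_[1.71,np.arange(1.6,-.01,-.16)]; D=np.linspace(.017,.014,len(Q)); p=[f(1.71,.03)]+[f(q,d) for q,d in zip(Q,D)]
for a,b,q in zip(p,p[1:],Q): print(round(q,2),((b-a)*[-1,1]/.03).round(2), (O+M@b).round(4))
E
```

```text
start [0.49699242 0.16998629]
pos [0.5197 0.0861 0.1073] F [-0.6 -0.7 -0.2] gap -0.005 t 58.8
 -> (np.float64(0.4969924163507927), np.float64(0.16998628658462062), 0.09, -0.6) TURN/8 [-0.    0.01 -0.01] then SHIFT/.03 [0.79 2.79 0.58] | shift before turn [0.79 2.79 0.57]
1.71 [ 0.06 -0.43] [0.4951 0.1571]
1.6 [ 0.08 -0.22] [0.4926 0.1505]
1.44 [ 0.07 -0.33] [0.4903 0.1405]
1.28 [ 0.02 -0.34] [0.4897 0.1303]
1.12 [-0.04 -0.34] [0.4908 0.1202]
0.96 [-0.09 -0.33] [0.4935 0.1104]
0.8 [-0.15 -0.31] [0.4978 0.1012]
0.64 [-0.19 -0.28] [0.5035 0.0928]
0.48 [-0.24 -0.24] [0.5105 0.0854]
0.32 [-0.27 -0.2 ] [0.5186 0.0793]
0.16 [-0.3  -0.15] [0.5276 0.0747]
0.0 [-0.32 -0.1 ] [0.5372 0.0715]
```

Request:
send_rows([
  [[0.26, 0.95, 0, 0, 0, 0, 0], [0.26, 0.95, 0, 0, 0, 0, 0], [0.27, 0.95, 0, 0, 0, 0, 0], [0, 0.05, 0.9, 0, 0, 0, 0], [0, 0, 0.9, 0, 0, 0, 0], [0, 0, 0.8, 0, 0, 0, 0], [0, 0, 0.3, 0, 0, 0, 0], [0, 0, 0, 0, 0, 0, 0]],
])

```text
clock: 59.75
position: [0.4966, 0.1733, 0.0198]
orientation: [-0.018, -3.14, 0.0]
force: [0.1, 0.5, -0.2]
finger_gap: 0.001
grip_force: 0.0
```

Request:
send_rows([
  [[0.06, -0.45, 0, 0, 0, 0, 0], [0.08, -0.3, 0, 0, 0, 0, 0], [0.07, -0.33, 0, 0, 0, 0, 0], [0.02, -0.34, 0, 0, 0, 0, 0], [-0.04, -0.34, 0, 0, 0, 0, 0], [-0.09, -0.33, 0, 0, 0, 0, 0], [-0.15, -0.31, 0, 0, 0, 0, 0], [0, 0, 0, 0, 0, 0, 0]],
])

```text
clock: 60.75
position: [0.4979, 0.1006, 0.0202]
orientation: [0.02, 3.141, -0.0]
force: [-0.5, 0.3, -0.5]
finger_gap: 0.003
grip_force: 0.0
```

Request:
send_rows([
  [[-0.19, -0.28, 0, 0, 0, 0, 0], [-0.24, -0.24, 0, 0, 0, 0, 0], [-0.27, -0.2, 0, 0, 0, 0, 0], [-0.2, -0.1, 0, 0, 0, 0, 0], [0, 0, 0, 0, 0, 0, 0]],
])

```text
clock: 61.38
position: [0.5247, 0.0761, 0.0202]
orientation: [0.019, 3.141, -0.0]
force: [-0.1, 0.4, 0.3]
finger_gap: -0.001
grip_force: 0.0
```

```bash
python3 - <<'E'
from h import *
go(.5372,.0715,.02,-.6)
C,im,_=look("wrist","w19"); cv2.imwrite("pics/w19c.png",cv2.resize(im[120:400,180:480],None,fx=2,fy=2))
E
```

```text
pos [0.5247 0.0761 0.0202] F [-0.1  0.4  0.3] gap -0.001 t 61.4
 -> (0.5372, 0.0715, 0.02, -0.6) TURN/8 [-0.    0.   -0.01] then SHIFT/.03 [-0.42 -0.15  0.01] | shift before turn [-0.42 -0.15  0.01]
```

View pics/w19c.png

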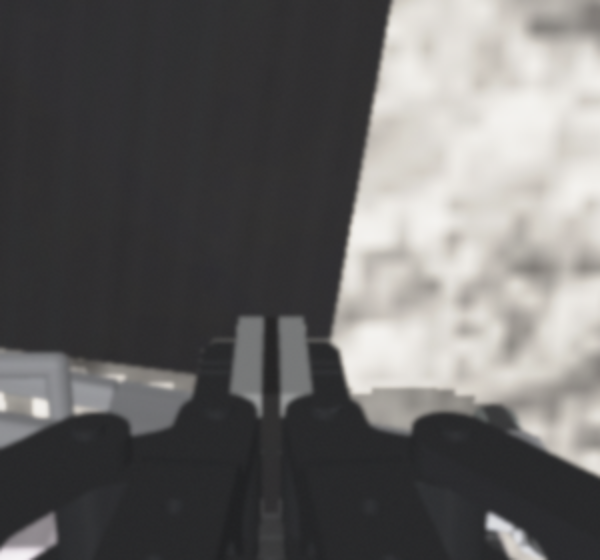

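The strap (lower left) is swinging toward the staple loop, so I'll keep pushing it gently.

Request:
send_rows([
  [[-0.15, -0.05, 0, 0, 0, 0, 0], [-0.13, -0.05, 0, 0, 0, 0, 0], [0, 0, 0, 0, 0, 0, 0]],
])

```text
clock: 61.8
position: [0.5329, 0.0733, 0.0203]
orientation: [0.018, 3.141, -0.0]
force: [0.3, -0.3, 0.8]
finger_gap: -0.001
grip_force: 0.0
```

Request:
send_rows([
  [[-0.08, -0.03, 0, 0, 0, 0, 0], [0, 0, 0, 0, 0, 0, 0]],
])

```text
clock: 62.05
position: [0.535, 0.0723, 0.0203]
orientation: [0.018, 3.141, -0.0]
force: [-0.4, 0.1, -0.4]
finger_gap: 0.001
grip_force: 0.0
```

Request:
send_rows([
  [[-0.06, 0, 0, 0, 0, 0, 0], [0, 0, 0, 0, 0, 0, 0]],
])

```text
clock: 62.3
position: [0.5368, 0.0724, 0.0203]
orientation: [0.018, 3.141, -0.0]
force: [0.4, -0.1, -0.2]
finger_gap: 0.0
grip_force: 0.0
```

Request:
send_rows([
  [[-0.06, 0, 0, 0, 0, 0, 0], [0, 0, 0, 0, 0, 0, 0]],
])

```text
clock: 62.55
position: [0.5379, 0.0724, 0.0202]
orientation: [-0.018, -3.14, -0.0]
force: [-4.8, -1.0, 1.6]
finger_gap: 0.002
grip_force: 2.1
```

Request:
send_rows([
  [[-0.06, 0, 0, 0, 0, 0, 0], [0, 0, 0, 0, 0, 0, 0]],
])

```text
clock: 62.8
position: [0.5379, 0.0724, 0.0201]
orientation: [-0.018, -3.136, 0.0]
force: [-11.4, -1.9, 6.8]
finger_gap: 0.001
grip_force: 5.8
```

Request:
send_rows([
  [[0.3, 0, 0, 0, 0, 0, 0], [0.9, 0, 0, 0, 0, 0, 0], [0, 0, -0.9, 0, 0, 0, 0], [0, 0, -0.9, 0, 0, 0, 0], [0, 0, -0.9, 0, 0, 0, 0], [0, 0, -0.7, 0, 0, 0, 0], [0, 0, 0, 0, 0, 0, 0]],
])

```text
clock: 63.68
position: [0.5052, 0.0727, 0.1234]
orientation: [0.018, 3.137, -0.0]
force: [0.1, -1.0, -0.2]
finger_gap: 0.003
grip_force: 0.0
```

```bash
python3 - <<'E'
from h import *
C,im,_=look("wrist","w20"); d=np.load("w20.npy"); cv2.imwrite("pics/w20c.png",cv2.resize(im[120:420,100:500],None,fx=1.9,fy=1.9))
W=cloud(C,d)
m=(abs(W[...,2]-.041)<.003)&(W[...,0]>.53)&(W[...,0]<.562)&(W[...,1]>.0)&(W[...,1]<.12)
if m.sum()>20: print("hasp",rect(W[m]))
C,im,_=look("top","t20"); d=np.load("t20.npy"); W=cloud(C,d)
m=(W[...,2]>.045)&(W[...,0]>.50)&(W[...,0]<.6)&(W[...,1]>-.25)&(W[...,1]<-.12); print("knob",m.sum(),W[m].mean(0) if m.any() else 0)
m=(abs(W[...,2]-.031)<.006)&(W[...,0]>.50)&(W[...,0]<.6)&(W[...,1]>-.25)&(W[...,1]<-.12); print("stand",rect(W[m]))
go(.545,-.185,.12,-.6)
E
```

```text
hasp (array([554.4,  62.3]), -90.0, array([115.5,  15. ]))
knob 49 [ 0.54478157 -0.18400951  0.06229285]
stand (array([ 546.5, -184.8]), -8.4, array([40.9, 40. ]))
pos [0.5041 0.0728 0.1216] F [0.3 0.2 0.2] gap -0.001 t 63.8
 -> (0.545, -0.185, 0.12, -0.6) TURN/8 [ 0.   -0.   -0.01] then SHIFT/.03 [-1.45 -8.58  0.05] | shift before turn [-1.46 -8.58  0.05]
```

View pics/w20c.png

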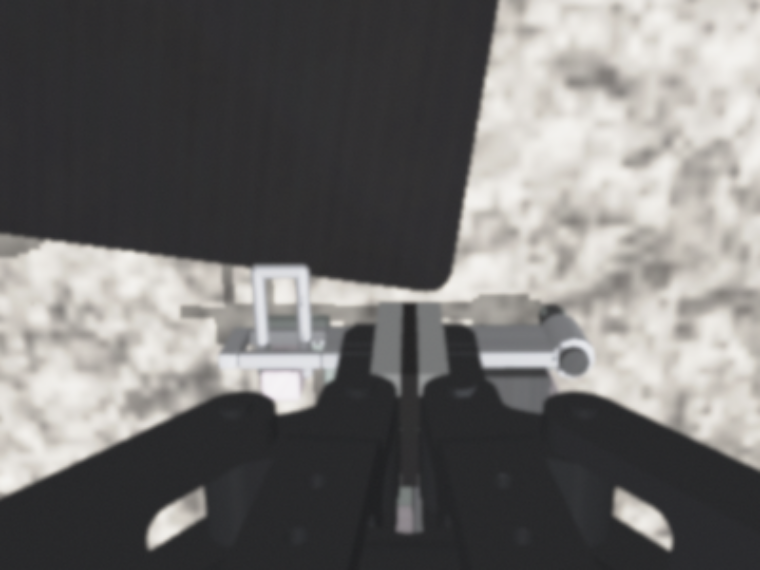

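The hasp is shut and parallel to the fixture front. The loop bars stick out at crop x 261 and 303, with the front bar at crop y 271. Next I'll work out the loop position.

```bash
python3 - <<'E'
from h import *
C=cal("wrist"); f=lambda u,v,z: ray(C,[u/1.9+100,v/1.9+120],z)[0].round(4)
y=np.radians(-.6); M=np.array([[np.cos(y),-np.sin(y)],[np.sin(y),np.cos(y)]]); O=np.array([.597,.0979])
for n,p,q in [("loop front mid",f(282,271,.0325),(-.076,-.073)),("bar L",f(261,310,.0325),(-.0625,-.081)),("bar R",f(303,310,.0325),(-.0625,-.065)),("post",f(281,384,.042),(-.036,-.073)),("hinge",f(572,360,.044),(-.0455,.033)),("strap end",f(223,358,.041),(-.0455,-.095))]:
    print(n,p,"pred",(O+M@np.array(q)).round(4))
E
```

```text
loop front mid [0.5175 0.0282 0.0325] pred [0.5202 0.0257]
bar L [0.5324 0.0197 0.0325] pred [0.5337 0.0176]
bar R [0.5325 0.035  0.0325] pred [0.5338 0.0336]
post [0.557  0.0272 0.042 ] pred [0.5602 0.0253]
hinge [0.5479 0.1306 0.044 ] pred [0.5518 0.1314]
strap end [0.5471 0.0069 0.041 ] pred [0.5505 0.0034]
```

Request:
send_rows([
  [[0, -0.86, 0, 0, 0, 0, 0.5], [0, -0.86, 0, 0, 0, 0, 0.5], [0, -0.86, 0, 0, 0, 0, 0.5], [0, -0.86, 0, 0, 0, 0, 0.5], [0, -0.86, 0, 0, 0, 0, 0.5], [0, -0.86, 0, 0, 0, 0, 0.5], [0, -0.86, 0, 0, 0, 0, 0.5], [-0.48, -0.86, 0, 0, 0, 0, 0.5], [-0.48, -0.86, 0, 0, 0, 0, 0.5], [-0.48, -0.86, 0, 0, 0, 0, 0.5], [0, 0, 0, 0, 0, 0, 0.5], [0, 0, 0, 0, 0, 0, 0.5]],
])

```text
clock: 65.28
position: [0.5439, -0.185, 0.1213]
orientation: [-0.018, -3.14, -0.002]
force: [-0.6, -0.1, -0.5]
finger_gap: 0.503
grip_force: 0.0
```

```bash
python3 - <<'E'
from h import *
C,im,_=look("wrist","w21"); d=np.load("w21.npy"); W=cloud(C,d)
box=(W[...,0]>.50)&(W[...,0]<.59)&(W[...,1]>-.23)&(W[...,1]<-.14)
m=box&(W[...,2]>.062)&(W[...,2]<.070); P=W[m]; (x,y),r=cv2.minEnclosingCircle((P[:,:2]*1e3).astype(np.float32)); print("knob",m.sum(),P.mean(0).round(4),(x,y),r)
m=box&(W[...,2]>.026)&(W[...,2]<.033); print("stand",rect(W[m]))
k=P.mean(0); go(k[0],k[1],.037,-.6)
E
```

```text
plate px [287. 362.] [ 649.7 -211.9] -4.3 [71.5 53.4]
knob 563 [ 0.5452 -0.1838  0.0661] (545.8555908203125, -183.77755737304688) 7.881070613861084
stand (array([ 546.2, -183.8]), -8.2, array([40.6, 40. ]))
pos [ 0.5439 -0.1848  0.1216] F [-0.5  0.1  0.4] gap 0.498 t 65.3
 -> (np.float64(0.5451703596375908), np.float64(-0.18377102940999318), 0.037, -0.6) TURN/8 [ 0.01 -0.01 -0.  ] then SHIFT/.03 [-0.04  0.04  2.82] | shift before turn [-0.05  0.03  2.82]
```

Request:
send_rows([
  [[-0.06, 0.03, 0.8, 0, 0, 0, 0.5], [0, 0, 0.8, 0, 0, 0, 0.5], [0, 0, 0.7, 0, 0, 0, 0.5], [0, 0, 0.4, 0, 0, 0, 0.5], [0, 0, 0.1, 0, 0, 0, 0.5], [0, 0, 0, 0, 0, 0, 0.5]],
])

```text
clock: 66.08
position: [0.5465, -0.1848, 0.0388]
orientation: [0.018, 3.141, -0.001]
force: [0.4, 0.9, 0.3]
finger_gap: 0.499
grip_force: 0.0
```

Request:
send_rows([
  [[0, 0, 0, 0, 0, 0, 0], [0, 0, 0, 0, 0, 0, 0], [0, 0, 0, 0, 0, 0, 0], [0, 0, 0, 0, 0, 0, 0], [0, 0, 0, 0, 0, 0, 0]],
], force=50)

```text
clock: 66.7
position: [0.5466, -0.185, 0.0391]
orientation: [0.018, 3.14, -0.001]
force: [-1.2, 0.6, 6.9]
finger_gap: 0.165
grip_force: 48.7
```

Request:
send_rows([
  [[0, 0, -0.3, 0, 0, 0, 0], [0, 0, -0.6, 0, 0, 0, 0], [0, 0, -0.8, 0, 0, 0, 0], [0, 0, -0.8, 0, 0, 0, 0], [0, 0, 0, 0, 0, 0, 0]],
])

```text
clock: 67.32
position: [0.547, -0.1852, 0.115]
orientation: [0.018, 3.138, -0.003]
force: [0.5, -0.0, -1.2]
finger_gap: 0.169
grip_force: 48.7
```

Request:
send_rows([
  [[0.35, 0.9, 0, 0, 0, 0, 0], [0.35, 0.9, 0, 0, 0, 0, 0], [0.35, 0.9, 0, 0, 0, 0, 0], [0, 0.9, 0, 0, 0, 0, 0], [0, 0.9, 0, 0, 0, 0, 0], [0, 0.9, 0, 0, 0, 0, 0], [-0.2, 0.8, 0, 0, 0, 0, 0], [-0.2, 0.5, 0, 0, 0, 0, 0], [-0.1, 0.2, 0, 0, 0, 0, 0], [0, 0, 0, 0, 0, 0, 0], [0, 0, 0, 0, 0, 0, 0]],
])

```text
clock: 68.7
position: [0.5321, 0.0217, 0.1132]
orientation: [-0.019, -3.141, 0.0]
force: [0.2, -0.5, 0.1]
finger_gap: 0.169
grip_force: 48.8
```

```bash
python3 - <<'E'
from h import *
C,im,_=look("wrist","w22"); d=np.load("w22.npy"); o=telemetry.get_obs()
cr=im[120:400,200:460]; cv2.imwrite("pics/w22c.png",cv2.resize(cr,None,fx=2.1,fy=2.1,interpolation=cv2.INTER_CUBIC))
go(.5332,.0262,.08,-.6); print("tcp px",proj(C,[o["position"],o["position"]+[0,0,.0268]]), "loop px",proj(C,[[.5332,.0262,.0325]]))
W=cloud(C,d); m=(abs(W[...,0]-o["position"][0])<.02)&(abs(W[...,1]-o["position"][1])<.007)&(abs(W[...,2]-o["position"][2]-.027)<.004); print("knob top",m.sum(),W[m].mean(0) if m.any() else 0)
E
```

```text
pos [0.5321 0.0217 0.1132] F [-0.4  0.5 -0.3] gap 0.168 t 68.8
 -> (0.5332, 0.0262, 0.08, -0.6) TURN/8 [-0.   -0.   -0.01] then SHIFT/.03 [-0.03  0.15  1.11] | shift before turn [-0.03  0.15  1.11]
tcp px [[313.23293662 299.88869268]
 [312.91161539 331.86482923]] loop px [[320.72814018 247.98308882]]
knob top 1443 [0.5302868  0.02191161 0.14013252]
```

View pics/w22c.png

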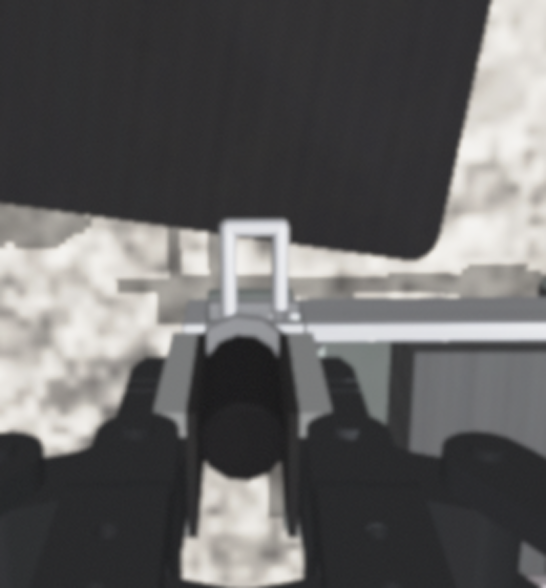

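The loop bars' midline is at crop x≈255, its front bar at crop y≈227, and the strap's outer top edge at crop y≈323. The pin is held upright by its knob at (240,440).

```bash
python3 - <<'E'
from h import *
C=cal("wrist"); f=lambda u,v,z: ray(C,[u/2.1+200,v/2.1+120],z)[0].round(4)
print("front bar",f(255,227,.0325),"bars y",f(228,260,.0325),f(282,260,.0325),"strap outer edge",f(380,323,.041))
im=cv2.imread("pics/w22.png"); C2=C; print("knob circle top est", f(242,440,.140))
E
```

```text
front bar [0.52   0.0268 0.0325] bars y [0.5303 0.0184 0.0325] [0.5305 0.035  0.0325] strap outer edge [0.5483 0.0642 0.041 ]
knob circle top est [0.5312 0.0226 0.14  ]
```

Request:
send_rows([
  [[-0.06, 0.16, 0, 0, 0, 0, 0], [0, 0, 0.5, 0, 0, 0, 0], [0, 0, 0.6, 0, 0, 0, 0], [0, 0, 0.3, 0, 0, 0, 0], [0, 0, 0, 0, 0, 0, 0]],
])

```text
clock: 69.38
position: [0.5339, 0.0272, 0.071]
orientation: [-0.018, -3.141, -0.0]
force: [0.5, -0.7, -0.0]
finger_gap: 0.169
grip_force: 48.8
```

Request:
send_rows([
  [[0, 0, 0.15, 0, 0, 0, 0], [0, 0, 0.1, 0, 0, 0, 0], [0, 0, 0, 0, 0, 0, 0]],
])

```text
clock: 69.75
position: [0.534, 0.0271, 0.0637]
orientation: [-0.018, -3.141, -0.0]
force: [0.7, -0.7, -0.1]
finger_gap: 0.167
grip_force: 48.8
```

Request:
send_rows([
  [[0, 0, 0.1, 0, 0, 0, 0], [0, 0, 0.1, 0, 0, 0, 0], [0, 0, 0, 0, 0, 0, 0]],
])

```text
clock: 70.12
position: [0.5339, 0.0271, 0.0575]
orientation: [-0.018, -3.141, -0.0]
force: [0.3, 1.2, 0.3]
finger_gap: 0.166
grip_force: 48.8
```

Request:
send_rows([
  [[0, -0.02, 0.15, 0, 0, 0, 0], [0, 0, 0.15, 0, 0, 0, 0], [0, 0, 0.1, 0, 0, 0, 0], [0, 0, 0, 0, 0, 0, 0]],
])

```text
clock: 70.62
position: [0.5339, 0.0266, 0.0455]
orientation: [-0.018, -3.141, -0.0]
force: [0.2, -0.0, 0.2]
finger_gap: 0.17
grip_force: 48.8
```

Request:
send_rows([
  [[0, 0, 0.08, 0, 0, 0, 0], [0, 0, 0.04, 0, 0, 0, 0], [0, 0, 0, 0, 0, 0, 0]],
])

```text
clock: 71.0
position: [0.534, 0.0265, 0.0421]
orientation: [-0.018, -3.141, -0.0]
force: [-0.5, 0.1, -0.1]
finger_gap: 0.172
grip_force: 48.8
```

Request:
send_rows([
  [[0, 0, 0.04, 0, 0, 0, 0], [0, 0, 0, 0, 0, 0, 0]],
])

```text
clock: 71.25
position: [0.5342, 0.0265, 0.0414]
orientation: [0.018, 3.141, -0.0]
force: [-0.8, -0.3, 4.2]
finger_gap: 0.167
grip_force: 49.2
```

Request:
send_rows([
  [[0, 0, -0.02, 0, 0, 0, 0.45], [0, 0, 0, 0, 0, 0, 0.45], [0, 0, 0, 0, 0, 0, 0.45], [0, 0, -0.5, 0, 0, 0, 0.45], [0, 0, -0.9, 0, 0, 0, 0.45], [0, 0, -0.9, 0, 0, 0, 0.45], [0, 0, -0.9, 0, 0, 0, 0.45], [0.5, 0, -0.8, 0, 0, 0, 0.45], [0.9, 0, 0, 0, 0, 0, 0.45], [0.9, 0, 0, 0, 0, 0, 0.45], [0, 0, 0, 0, 0, 0, 0.45]],
])

```text
clock: 72.62
position: [0.464, 0.0275, 0.1627]
orientation: [0.018, 3.141, -0.0]
force: [1.2, -0.8, -0.3]
finger_gap: 0.451
grip_force: 0.0
```

```bash
python3 - <<'E'
from h import *
C,im,_=look("wrist","w23"); d=np.load("w23.npy"); W=cloud(C,d)
m=(W[...,2]>.05)&(W[...,2]<.085)&(abs(W[...,0]-.534)<.025)&(abs(W[...,1]-.0265)<.02); print("knob top",m.sum(),np.percentile(W[m],[5,50,95],axis=0).round(4))
# stack top and fence tops by depth in fixture frame
y=np.radians(-.6); M=np.array([[np.cos(y),-np.sin(y)],[np.sin(y),np.cos(y)]]); F=W.copy(); F[...,:2]=(W[...,:2]-[.597,.0979])@M
s=(abs(F[...,2]-.0435)<.0017)&(abs(F[...,0])<.05)&(abs(F[...,1])<.03); v,u=np.where(s); print("stack top n",s.sum(),(np.percentile(F[s],[1,99],axis=0)*1e3).round(1))
fl=(abs(F[...,2]-.0483)<.0017)&(abs(F[...,0])<.06)&(abs(F[...,1])<.045); print("fence",fl.sum(),(np.percentile(F[fl],[1,99],axis=0)*1e3).round(1))
for x0 in (-.02,-.005,.01,.025):
    k=abs(F[...,0]-x0)<.003; a=F[k&s][:,1]; b=F[k&fl&(F[...,1]>.02)][:,1]; print(x0,"stack y",(np.percentile(a,[1,99])*1e3).round(1) if len(a) else None,"fence y",(np.percentile(b,[1,99])*1e3).round(1) if len(b) else None)
print(telemetry.get_obs()["position"].round(3))
E
```

```text
knob top 538 [[0.526  0.0212 0.0523]
 [0.5298 0.0275 0.068 ]
 [0.5387 0.0342 0.0696]]
stack top n 152 [[-48.7 -24.1  41.9]
 [ 10.8  29.9  44.7]]Traceback (most recent call last):
  File "<stdin>", line 7, in <module>
    return _quantile_unchecked(
        a, q, axis, out, overwrite_input, method, keepdims, weights)
    return _ureduce(a,
                    func=_quantile_ureduce_func,
    ...<5 lines>...
                    overwrite_input=overwrite_input,
                    method=method)
    r = func(a, **kwargs)
    result = _quantile(arr,
                       quantiles=q,
    ...<2 lines>...
                       out=out,
                       weights=wgt)
    slices_having_nans = np.isnan(arr[-1, ...])
                                  ~~~^^^^^^^^^
IndexError: index -1 is out of bounds for axis 0 with size 0
```

Request:
send_rows([
  [[-0.9, 0, 0, 0, 0, 0, 0], [-0.9, 0, 0, 0, 0, 0, 0], [-0.9, 0, 0, 0, 0, 0, 0], [-0.9, 0, 0, 0, 0, 0, 0], [0, 0, 0, 0, 0, 0, 0], [0, 0, 0, 0, 0, 0, 0]],
])

```text
clock: 73.42
position: [0.5728, 0.0261, 0.1615]
orientation: [-0.018, -3.141, -0.0]
force: [0.2, -0.0, -0.4]
finger_gap: -0.003
grip_force: 0.0
```

```bash
python3 - <<'E'
from h import *
C,im,_=look("wrist","w24"); d=np.load("w24.npy"); W=cloud(C,d)
y=np.radians(-.6); M=np.array([[np.cos(y),-np.sin(y)],[np.sin(y),np.cos(y)]]); F=W.copy(); F[...,:2]=(W[...,:2]-[.597,.0979])@M
g=cv2.cvtColor(im,cv2.COLOR_BGR2GRAY)
for x0 in (-.03,-.015,0,.015,.03):
    p=np.array([.597,.0979])+M@np.array([x0,.01]); u,v=proj(C,[[*p,.043]])[0].round().astype(int)
    print("x",x0,(u,v),[(k,int(g[v,u+k]),round(F[v,u+k,1]*1e3,1),round(F[v,u+k,2]*1e3,1)) for k in range(12,40,2) if u+k<640])
p=np.array([.597,.0979])+M@np.array([.02,.005]); u,v=proj(C,[[*p,.043]])[0].round().astype(int)
print("back",(u,v),[(k,int(g[v+k,u]),round(F[v+k,u,0]*1e3,1),round(F[v+k,u,2]*1e3,1)) for k in range(10,56,3)])
E
```

```text
x -0.03 (np.int64(424), np.int64(223)) [(12, 115, np.float64(18.4), np.float64(43.8)), (14, 115, np.float64(19.9), np.float64(43.6)), (16, 115, np.float64(20.8), np.float64(45.3)), (18, 115, np.float64(23.0), np.float64(43.4)), (20, 123, np.float64(24.0), np.float64(44.5)), (22, 155, np.float64(41.3), np.float64(2.1)), (24, 173, np.float64(43.4), np.float64(1.1)), (26, 178, np.float64(45.2), np.float64(0.9)), (28, 196, np.float64(47.3), np.float64(-0.0)), (30, 213, np.float64(48.8), np.float64(0.6)), (32, 221, np.float64(50.7), np.float64(0.2)), (34, 225, np.float64(52.3), np.float64(0.5)), (36, 225, np.float64(54.3), np.float64(-0.1)), (38, 223, np.float64(55.9), np.float64(0.0))]
x -0.015 (np.int64(423), np.int64(243)) [(12, 113, np.float64(18.7), np.float64(44.6)), (14, 113, np.float64(20.7), np.float64(43.2)), (16, 107, np.float64(21.8), np.float64(44.3)), (18, 78, np.float64(23.5), np.float64(43.8)), (20, 86, np.float64(24.8), np.float64(44.1)), (22, 123, np.float64(26.0), np.float64(45.2)), (24, 201, np.float64(26.3), np.float64(48.3)), (26, 240, np.float64(27.5), np.float64(48
[... 2453 characters left out ...]
8, np.float64(30.8), np.float64(43.5)), (16, 107, np.float64(33.2), np.float64(43.8)), (19, 108, np.float64(36.3), np.float64(42.8)), (22, 113, np.float64(38.5), np.float64(43.5)), (25, 164, np.float64(40.1), np.float64(45.5)), (28, 241, np.float64(41.3), np.float64(48.3)), (31, 240, np.float64(44.2), np.float64(47.7)), (34, 191, np.float64(71.3), np.float64(1.6)), (37, 158, np.float64(75.3), np.float64(-0.2)), (40, 143, np.float64(77.7), np.float64(1.1)), (43, 46, np.float64(-37.3), np.float64(211.1)), (46, 41, np.float64(-37.3), np.float64(212.8)), (49, 43, np.float64(-37.8), np.float64(215.4)), (52, 43, np.float64(-36.4), np.float64(214.6)), (55, 40, np.float64(-36.0), np.float64(215.4))]
```

```bash
python3 -c "
from plant import ticket
print(ticket.job_done())"
```

```text
the job is handed in; nothing more can be done
None
```

The job is handed in at about 73 s: five plates are stacked and tapped against both fences, the hasp is shut, and the pin is seated to its flange. The last depth reading showed no gap between the top plate and either fence, and the arm was clear of everything.

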